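# Bring the purple sample round on the carousel and lay it in the reading rest

## Robot

A 6-joint arm with a two-finger parallel gripper is mounted at the origin on a cart in front of the work surface, level with it; the furniture and walls round the work are solid. World frame = base frame: x ahead of the robot, y to its left, z up, the work surface at z = 0. Lengths are in m, angles in rad, forces in N, time in s.
With the tool pointing down it reaches from about 0.425 to 0.95 m from the base axis. Payload 14.7 kg.
Tool frame: the origin (TCP) lies at the very end of the fingers, on their centre line; the grasp point (between the pads) lies 19 mm behind it; x points along the fingers, y is the direction in which the jaws open and shut, and the axes are right-handed (so a half turn about x gives the same grasp; the last joint's range is limited). The gripper opens to 85 mm and grips with 20 to 120 N. Pads are 22 mm wide; open, the fingers measure 114 mm over their backs; the gripper's body (76 mm by 85 mm) begins 54 mm behind the grasp point. The pads swing forward as they close: fully open they stand 13 mm farther back than shut.
Start: joints at [1.184, 0.48, 1.596, -0, 1.065, -0.047], TCP at [0.217, 0.613, 0.231] pointing down, gripper open.
Joint ranges: [-2.75, 2.75], [-0.82, 2.05], [0.23, 2.67], [-1.56, 4.7], [0.09, 2.69], [-2.92, 2.92]. Speed limits (rad/s): [1.89, 1.89, 2.39, 3.01, 3.01, 3.01].

## Interface

Orientations are given as a unit quaternion [w, x, y, z].
In Python, from workcell import robot gives the robot as it stands.
- The arm moves only by the tool send_rows, never from a script. Its argument "rows" is text: rows parted by semicolons, each of 7 numbers parted by spaces: the turn, a rotation vector about the tool's x, y, z in units of 1.5 rad (1.0 is 1.5 rad), then the shift along the tool's x, y, z in units of 40 cm (1.0 is 40 cm), then the closure, from -1 (fully open) to 1 (shut), so that 0 is half open. In form: wx wy wz x y z grip; .... A call has 1 to 5 rows; each row is the pose to reach, as a shift and turn from the pose commanded when the call began, along the tool's axes at that moment; what a row does not reach only later rows make up. A row lasts 1/8 s, in which the tool goes at most 62.5 mm and 10.7 degrees, less where a joint would pass 70% of its speed; a pose out of reach is approached as far as the arm can. A call with a number of a shift or a turn outside -1 to 1 is refused whole. A call with a gripper value outside its range is refused whole. The fingers move at their own pace and stop on an object; the grip force is fixed at half the most. Time passes only in rows, so rows that repeat a pose let the fingers close. It gives the time, the measured TCP pose, the force and the opening at its end, in the units of the state.
- robot.observe(): the state, without advancing time (a new reading comes with each control period).
- robot.camera(name): name is "scene" or "top" or "wrist"; returns the picture (480x640x3 uint8, red, green, blue); there is no depth.
- robot.get_calibration(name): a dict with "K" (3x3 intrinsics, pixels), "extrinsics" (4x4, takes a point from camera to world coordinates). Camera axes: x right, y up, looking along -z (the intrinsics and any distortion apply to the point x, -y, -z); pixel columns grow to the right and rows downward; lengths in m; the calibration is good to about 2 mm. The wrist camera is an equidistant fisheye: a pixel r from the principal point sees the ray r / f radians off the axis. A picture is of the moment at which its call begins: read the wrist's pose just before it. get_calibration takes no time and is no camera call; for the wrist camera it gives the pose at the moment of the call.
- robot.close_job(): hands the job in, once; it reports no verdict.
The state is a dict: "time_s": time; "qpos": joint angles; "joint_velocities": joint speeds; "effort": joint torques, N m; "position": TCP position; "eef_rot": TCP orientation; "ft_force": force on the tool from outside, world axes, zero at the start; "wrist_torque": the same for the moment, N m; "grip_width": finger opening in m.
Only numpy, scipy, OpenCV 4.12 (cv2) and the standard library are available. Lean on these libraries where they do the work, as an engineer would, in place of code of your own. Each camera call takes 0.05 s, during which the arm holds its last target.

## Task

Turn the covered tube carousel by the bar knob on its top until the purple-capped tube faces the red mark at the front, then take that tube out from under the edge of the clear cover and lay it in the grooved tube rest with its cap at the red end, without dropping it. Do not knock against the carousel's stand or cover, leave the two lime-capped tubes in their pockets, and leave the timer and the marker pen on the bench alone.

Things in the scene. Friction and masses are not known exactly. Their poses are not given: they have to be found in the camera images.
- carousel_stand: Fixed carousel stand: grey round foot of radius 105 mm, 20 mm high, a red mark on the worktop at its front (x = -117 mm), and a clear cover on four posts of radius 5 mm at x = -70 and +95, y = -138 and +138 mm. Origin on the worktop on the carousel's vertical axis; its -x axis points to the front, roughly to the robot.
- rotor: Turning part, origin and vertical axis as the stand's; turns either way against about 0.06 N m of friction and stays where left. Blue disc, radius 125 mm, top at z = 30 mm. Four radial pockets, middles at radius 85 mm: the tube to fetch lies in the pocket at -x of this frame, lime-capped tubes in those at -y and +x; +y is empty.
- knob_bar (a point): Grip point of the black bar knob above the cover, on the turning axis, 211 mm high. The bar lies along the rotor's x axis, 70 mm long, 16 mm wide, z = 194 to 224 mm; under it are a round flange of radius 22 mm (z = 189 to 195 mm) and a brass ring on the cover's top (179 mm).
- sample_pocket (a point): Middle of the rotor's -x pocket, 85 mm from the axis, 80 mm high; turns with the rotor. A pocket is two white saddles 10 mm wide, 60 mm apart along the radius (floors at z = 62 mm, flared cheeks 15 mm high), 50 mm free between them for fingers down to the disc. The tube can leave the front in one straight line, outward and up, 36 to 45 degrees from vertical.
- front_station (a point): Point on the fixed stand where the middle of a pocket is when it faces the front exactly: x = -85 mm of the stand, 80 mm above the worktop.
- sample_tube: Tube to fetch: 50 ml screw-cap tube, purple cap, cream content in its tip, 114 mm long, cap 33 mm and body 29 mm in diameter, 15 to 31 g, lying. Origin under its middle, 16.5 mm below its centre line; +y points to the cap, z up to within 0.1 rad at the start. In the carousel its cap points outward. Grip it across its middle.
- sample_mid (a point): Middle of the purple-capped tube on its centre line, about 77 mm above the worktop in the carousel.
- sample_cap (a point): Point on the centre line inside the purple cap, 50 mm from the tube's middle.
- lime_tube_1: Lime-capped 50 ml tube of the same size with cream content, in the rotor's -y pocket, to be left there.
- lime_tube_2: Lime-capped empty 50 ml tube of the same size, in the rotor's +x pocket, to be left there.
- tube_rest: Fixed tube rest: aluminium plate 130 x 70 x 8 mm, origin under its middle; two white saddles 10 mm wide at x = -30 and +30 mm, floors at z = 34 mm, flared cheeks 15 mm high, 50 mm free between them for fingers. A red bar across the -x end (x = -58 mm, top at z = 15 mm) marks the cap end. The tube lies along x with its cap to -x.
- rest_mid (a point): Where the middle of the tube's centre line comes when it lies well in the rest, 50 mm above the worktop; its axes are those of the rest.
- bench_timer: White bench timer 66 x 66 x 20 mm, a bystander, loose on the worktop. Origin under its middle.
- blue_marker: Blue marker pen, 133 mm long, 13 mm thick, a bystander, loose on the worktop. Origin under its middle.
- cover_edge (a point): Middle of the front edge of the flat clear cover, underside: stand x = -83 mm, 171 mm high. The cover is 6 mm thick (top at 179 mm), reaches back to x = +110 mm and over y = -150 to +150 mm. A front tube's grip point is only 2 mm outside this edge and 93 mm lower: a tool pointing straight down would strike the cover, so lean its upper end 35 to 45 degrees to the front (stand -x).
There are look-alikes about, which are no part of the job. What is shaped like the tube_rest but yellow is not meant.

How it is judged:
By the outcome, as a careful person would: the job done as asked, in the order asked, and still so for the second after the job is handed in, with the robot touching nothing.
It also fails if it takes over 72 s, if anything falls off the work surface, if the arm or the gripper's body presses on something with over 40 N, if the wrist force passes 120 N, or if a joint passes its speed limit or range.

## Working session

There is one attempt and no reset: what is moved stays moved. The work goes in short steps, Python scripts to look and compute and a tool call to move; the robot and the scene stay as the last step left them, time stands still between calls to the robot, and variables do not carry over. Pictures are saved under pics/ and viewed, and the job is handed in when it is done.

Besides the shell and the picture viewer there is one more tool, called after ">>>" as a command line: name --argument value ..., lists and objects as JSON in quotes. send_rows: Moves the arm, as the interface text tells. Shifts and turns lie within -1 to 1; 1 stands for 40 cm of shift or 1.5 rad of turn. Its arguments: {"type":"object","properties":{"rows":{"type":"string"}},"required":["rows"]}

```bash
ls; mkdir -p pics; python3 - <<'E'
from workcell import robot
import cv2
print(robot.observe())
for n in ["scene","top","wrist"]:
    c=robot.get_calibration(n); print(n,c)
    cv2.imwrite(f"pics/{n}0.png",robot.camera(n)[:,:,::-1])
E
```

```text
pics
{'time_s': 0.0, 'qpos': array([ 1.18439822e+00,  4.80862291e-01,  1.59689354e+00,  8.42193106e-06,
        1.06510950e+00, -4.66088921e-02]), 'joint_velocities': array([-0.00252726,  0.00067457,  0.00135158,  0.0005169 ,  0.00122709,
       -0.00010705]), 'effort': array([ 6.86601675e-05, -9.50654840e+01, -4.30175686e+01,  9.16188401e-05,
        1.25206172e-02,  5.18230740e-05]), 'position': array([0.21645753, 0.61244157, 0.23064531]), 'eef_rot': array([ 0.69682669,  0.11911904,  0.69702509, -0.11999683]), 'ft_force': array([ 0.13793197,  0.3748294 , -0.34937136]), 'wrist_torque': array([-0.01119221,  0.00994176, -0.00352139]), 'grip_width': 0.08534589986612023}
scene {'K': array([[510.26848319,   0.        , 319.03007115],
       [  0.        , 510.26848319, 244.19071115],
       [  0.        ,   0.        ,   1.        ]]), 'extrinsics': array([[ 4.63891045e-01,  6.15262984e-01, -6.37382584e-01,
        -3.85098985e-01],
       [-8.85891743e-01,  3.22955987e-01, -3.33009385e-01,
        -4.24197750e-01],
       [ 9.58173956e-04,  7.19132040e-01,  6.94872788e-01,
         1.09
[... 347 characters left out ...]
2.81988777e-01],
       [-9.99979647e-01,  1.08303058e-04,  6.37915029e-03,
         2.37776734e-02],
       [ 6.32409025e-03,  1.48985573e-01,  9.88819147e-01,
         1.43038194e+00],
       [ 0.00000000e+00,  0.00000000e+00,  0.00000000e+00,
         1.00000000e+00]])}
wrist {'K': array([[371.64829954,   0.        , 321.05460222],
       [  0.        , 371.64829954, 238.09357467],
       [  0.        ,   0.        ,   1.        ]]), 'extrinsics': array([[ 0.33347001, -0.89233133, -0.30420807,  0.13883429],
       [ 0.94275892,  0.3150022 ,  0.10944971,  0.63866491],
       [-0.0018392 , -0.32329306,  0.94629711,  0.37394575],
       [ 0.        ,  0.        ,  0.        ,  1.        ]])}
```

View pics/scene0.png

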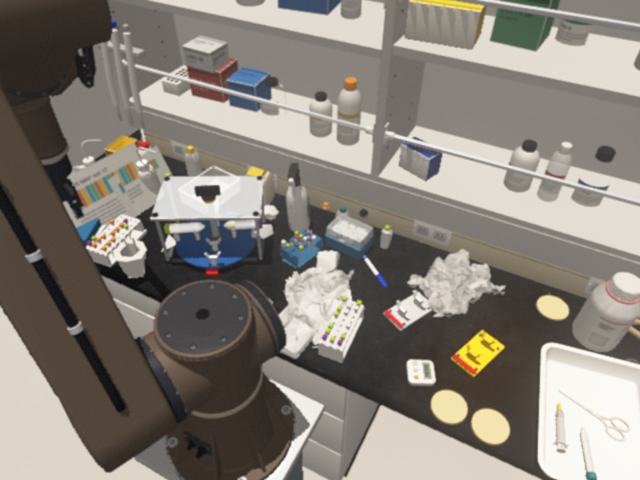

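View pics/top0.png

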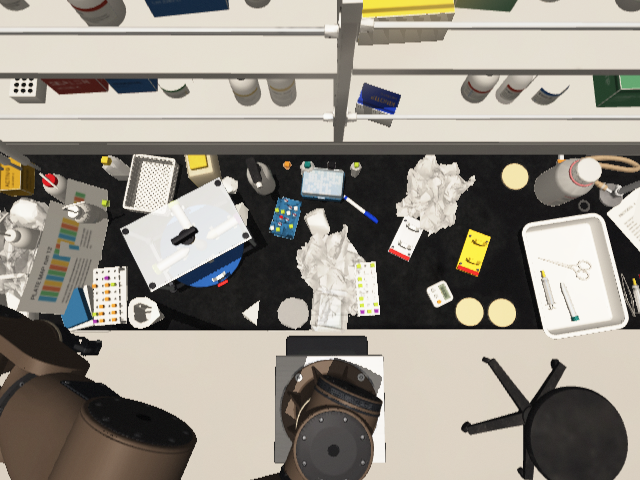

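View pics/wrist0.png

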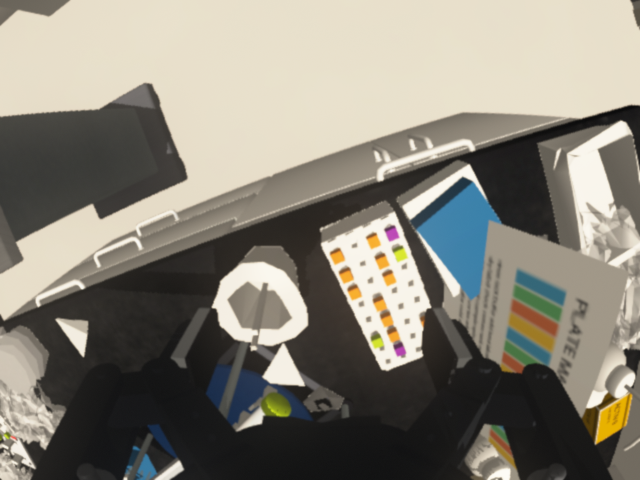

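```bash
python3 - <<'E'
import cv2
t=cv2.imread('pics/top0.png');s=cv2.imread('pics/scene0.png')
cv2.imwrite('pics/t1.png',cv2.resize(t[165:315,100:280],None,fx=4.4,fy=4,interpolation=cv2.INTER_CUBIC))
cv2.imwrite('pics/t2.png',cv2.resize(t[180:320,340:500],None,fx=4,fy=4,interpolation=cv2.INTER_CUBIC)[:600])
cv2.imwrite('pics/s1.png',cv2.resize(s[160:290,140:290],None,fx=4.5,fy=4.5,interpolation=cv2.INTER_CUBIC)[:600])
E
```

```text
(no output)
```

View pics/t1.png

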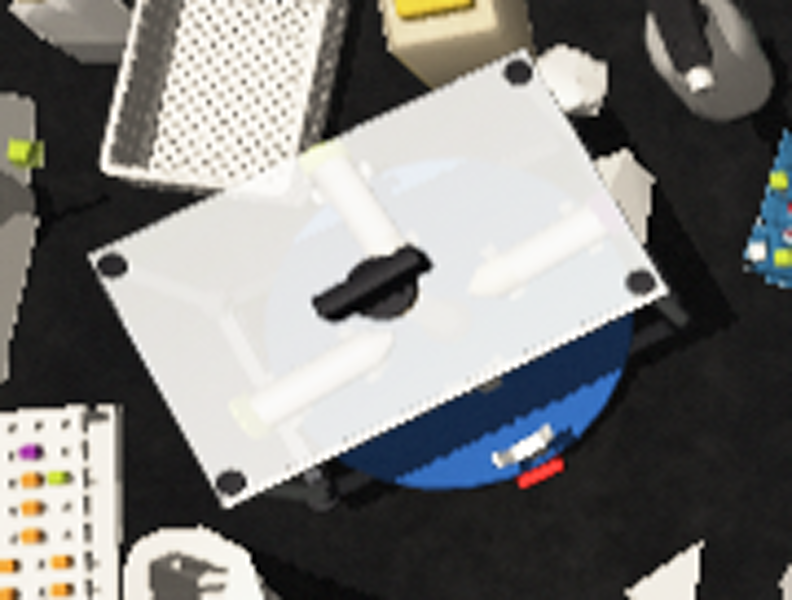

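View pics/t2.png

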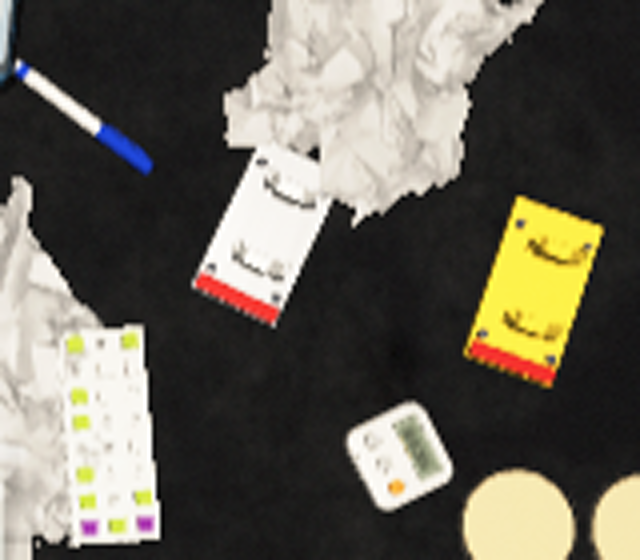

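View pics/s1.png

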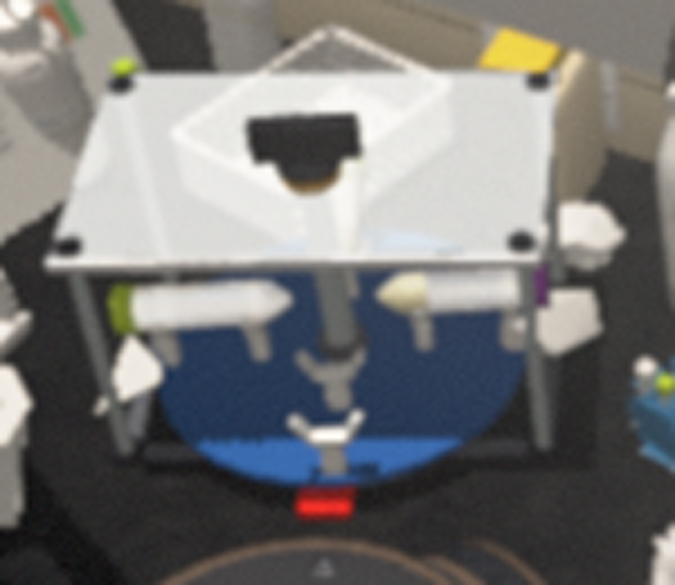

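```bash
cat > h.py <<'E'
import numpy as np, cv2
from scipy.spatial.transform import Rotation as Ro
from scipy.optimize import least_squares
from workcell import robot
def cal(n):
    c=robot.get_calibration(n); return c["K"],c["extrinsics"]
def proj(n,P,c=None):
    K,E=c or cal(n); P=np.atleast_2d(P)
    q=(P-E[:3,3])@E[:3,:3]*[1,-1,-1]
    if n=="wrist":
        r=np.linalg.norm(q[:,:2],axis=1);th=np.arctan2(r,q[:,2]);s=(th/np.maximum(r,1e-9))[:,None]
        return q[:,:2]*s*[K[0,0],K[1,1]]+K[:2,2]
    return q[:,:2]/q[:,2:]*[K[0,0],K[1,1]]+K[:2,2]
def onz(n,uv,z,c=None):
    K,E=c or cal(n); uv=np.atleast_2d(uv).astype(float)
    a=(uv-K[:2,2])/[K[0,0],K[1,1]]
    if n=="wrist":
        th=np.linalg.norm(a,axis=1);d=np.c_[a*(np.sin(th)/np.maximum(th,1e-9))[:,None],np.cos(th)]
    else: d=np.c_[a,np.ones(len(a))]
    d=d*[1,-1,-1]@E[:3,:3].T
    t=(z-E[2,3])/d[:,2]
    return E[:3,3]+d*t[:,None]
def Rz(a): return Ro.from_euler('z',a).as_matrix()
def tip():
    s=robot.observe(); q=s["eef_rot"]; return s,s["position"],Ro.from_quat([q[1],q[2],q[3],q[0]]).as_matrix()
def plan(p,R,grip):
    s,p0,R0=tip()
    w=Ro.from_matrix(R0.T@R).as_rotvec(); d=R0.T@(np.array(p)-p0)
    print("turn deg %.1f dist %.1fmm"%(np.degrees(np.linalg.norm(w)),1e3*np.linalg.norm(d)), "rows>=",max(np.degrees(np.linalg.norm(w))/10.7,np.linalg.norm(d)/.0625))
    v=np.r_[w/1.5,d/0.4]
    print("full:"," ".join("%.4f"%x for x in v),grip)
    return v
E
python3 - <<'E'
from h import *
T=lambda a:np.array(a)/[4.4,4]+[100,165]
S=lambda a:np.array(a)/4.5+[140,160]
st=np.array([[95,-138,181],[95,138,181],[-70,138,181],[-70,-138,181],[-117,0,1]])/1e3
tp=T([[518,70],[112,265],[231,482],[640,282],[540,472]])
sp=S([[537,82],[120,82],[68,246],[520,241],[326,502]])
ct,cs=cal("top"),cal("scene")
def W(x): return st@Rz(x[2]).T+[x[0],x[1],0]
f=lambda x:np.r_[(proj("top",W(x),ct)-tp).ravel(),(proj("scene",W(x),cs)-sp).ravel()]
r=least_squares(f,[.5,.4,.5]); print(r.x,np.degrees(r.x[2])); print(r.fun.reshape(-1,2).round(1))
r1=least_squares(lambda x:f(x)[:10],r.x);print(r1.x)
r1=least_squares(lambda x:f(x)[10:],r.x);print(r1.x)
k=onz("top",T([[315,305],[430,260]]),.215,ct);print("bar",k, k.mean(0),np.degrees(np.arctan2(*(k[0]-k[1])[[1,0]])),np.linalg.norm(k[0]-k[1]))
tu=onz("top",T([[605,215],[480,282],[245,415],[325,155]]),.077,ct);print("purple cap,tip; lime caps",tu)
d=tu[0]-tu[1];print(np.degrees(np.arctan2(d[1],d[0])))
U=lambda a:np.array(a)/4+[340,180]
print("rest corners",onz("top",U([[193,285],[275,325],[258,148],[330,200]]),.008,ct))
print("timer,marker",onz("top",U([[400,455],[18,68],[152,170]]),.01,ct))
print("shelf edge",onz("top",[[100,150],[400,150]],.0,ct))
E
```

```text
[0.47453722 0.37888441 0.5014388 ] 28.7303271317358
[[-0.1  0.6]
 [-0.1 -0.1]
 [-0.3 -0.1]
 [ 0.1  0.1]
 [-1.3 -2.8]
 [ 0.3  0.2]
 [ 0.1  1.2]
 [-0.1  1.1]
 [ 0.2  1. ]
 [ 0.2  0.7]]
[0.47338183 0.37792409 0.50307278]
[0.47741651 0.38140175 0.49862861]
bar [[0.45930058 0.41006979 0.215     ]
 [0.48892323 0.34351127 0.215     ]] [0.47411191 0.37679053 0.215     ] 113.99201342112433 0.07285284434105221
purple cap,tip; lime caps [[0.5456825  0.26544336 0.077     ]
 [0.49627153 0.34633273 0.077     ]
 [0.39984191 0.4956616  0.077     ]
 [0.59026082 0.4525031  0.077     ]]
-58.5814801484698
rest corners [[ 0.45887063 -0.18202605  0.008     ]
 [ 0.42837173 -0.24349062  0.008     ]
 [ 0.56479463 -0.23421576  0.008     ]
 [ 0.52432812 -0.28825366  0.008     ]]
timer,marker [[ 0.33045681 -0.33405462  0.01      ]
 [ 0.62712126 -0.05031671  0.01      ]
 [ 0.5472266  -0.15223724  0.01      ]]
shelf edge [[ 0.78039239  0.71649721  0.        ]
 [ 0.78167996 -0.2271422   0.        ]]
```

```bash
python3 - <<'E'
from h import *
s,p,R=tip(); print(R.round(3)); K,E=cal("wrist"); print("cam in tool",R.T@(E[:3,3]-p), "cam view dir in tool",R.T@-E[:3,2])
a=np.degrees(np.arctan2(R[1,2],R[0,2]));print("tool z az",a)
E
```

```text
[[-0.     0.333  0.943]
 [-0.001  0.943 -0.333]
 [-1.    -0.001 -0.   ]]
cam in tool [-0.14320288 -0.00137793 -0.08193865] cam view dir in tool [ 9.46274163e-01 -7.49946520e-04  3.23364573e-01]
tool z az -19.469760941425534
```

```bash
cat >> h.py <<'E'
def Rd(az,lean=0):
    "tool x down leaning: upper end leans toward -z tool horizontal dir; az deg of tool z"
    z=np.array([np.cos(np.radians(az)),np.sin(np.radians(az)),0]);x=np.array([0,0,-1.]);y=np.cross(z,x)
    l=np.radians(lean); x2=np.cos(l)*x+np.sin(l)*z; z2=np.cross(x2,y)
    return np.c_[x2,y,z2]
E
python3 - <<'E'
from h import *
s,p,R=tip()
print(Rd(-19.47).round(2))
plan([.3,.55,.34],Rd(-40),-1)
plan([.474,.3775,.33],Rd(-57.7),-1)
E
```

```text
[[ 0.    0.33  0.94]
 [ 0.    0.94 -0.33]
 [-1.    0.    0.  ]]
turn deg 20.5 dist 151.0mm rows>= 2.416269388730463
full: 0.2389 0.0001 0.0006 -0.2729 -0.0781 0.2489 -1
turn deg 38.2 dist 362.5mm rows>= 5.799739433207591
full: 0.4448 0.0002 0.0006 -0.2477 -0.3397 0.8028 -1
```

>>> send_rows --rows "0.1 0 0 -0.15 -0.02 0.06 -1; 0.239 0 0 -0.273 -0.078 0.249 -1; 0.3 0 0 -0.26 -0.16 0.4 -1; 0.37 0 0 -0.25 -0.22 0.53 -1; 0.445 0 0 -0.248 -0.30 0.70 -1"

```text
time_s: 0.78
position: [0.4123, 0.4339, 0.3309]
eef_rot: [0.619, 0.342, 0.619, -0.342]
ft_force: [0.9, 0.1, -0.9]
grip_width: 0.0855
```

```bash
python3 - <<'E'
from h import *
s,p,R=tip(); print(s["time_s"],p,s["qpos"])
plan([.474,.3775,.33],Rd(-57.7),-1)
E
```

```text
0.775 [0.41230517 0.43389716 0.33089475] [ 7.60282068e-01  3.23613869e-01  1.59179482e+00 -2.91732768e-05
  1.22585390e+00  2.00061941e-01]
turn deg 0.2 dist 83.6mm rows>= 1.3374786279247701
full: -0.0023 -0.0000 -0.0002 0.0022 0.0557 0.2014 -1
```

>>> send_rows --rows "0 0 0 0 0.04 0.14 -1; -0.002 0 0 0.002 0.056 0.201 -1; -0.002 0 0 0.002 0.056 0.201 -1"

```text
time_s: 1.15
position: [0.4742, 0.3779, 0.3296]
eef_rot: [0.619, 0.341, 0.619, -0.341]
ft_force: [0.4, 2.2, 0.3]
grip_width: 0.0854
```

```bash
python3 - <<'E'
from h import *
s,p,R=tip(); print(s["time_s"],p,s["qpos"])
np.save('pics/wc1.npy',cal("wrist")[1])
cv2.imwrite("pics/w1.png",robot.camera("wrist")[:,:,::-1])
cv2.imwrite("pics/s2.png",robot.camera("scene")[:,:,::-1])
E
```

```text
1.15 [0.47423724 0.37792047 0.32960184] [ 6.22976145e-01  3.37085286e-01  1.57509535e+00 -1.98520549e-04
  1.22996576e+00  5.92610455e-02]
```

View pics/w1.png

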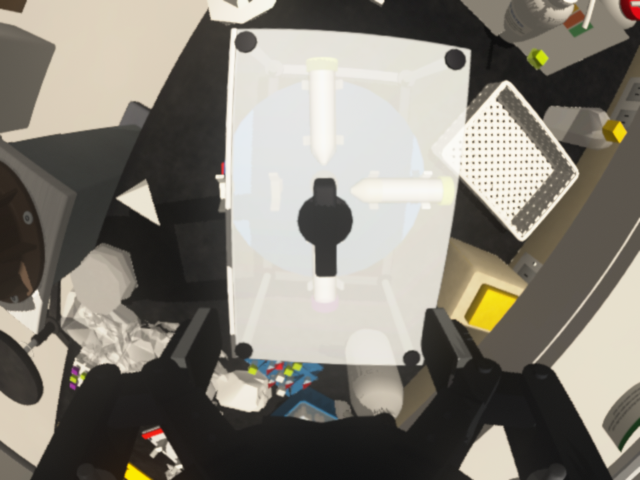

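```bash
python3 - <<'E'
import cv2
t=cv2.imread('pics/w1.png')
cv2.imwrite('pics/w1c.png',cv2.resize(t[20:380,200:480],None,fx=1.65,fy=1.65,interpolation=cv2.INTER_CUBIC))
cv2.imwrite('pics/w1d.png',cv2.resize(t[165:305,260:390],None,fx=4,fy=4,interpolation=cv2.INTER_CUBIC))
E
```

```text
(no output)
```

View pics/w1d.png

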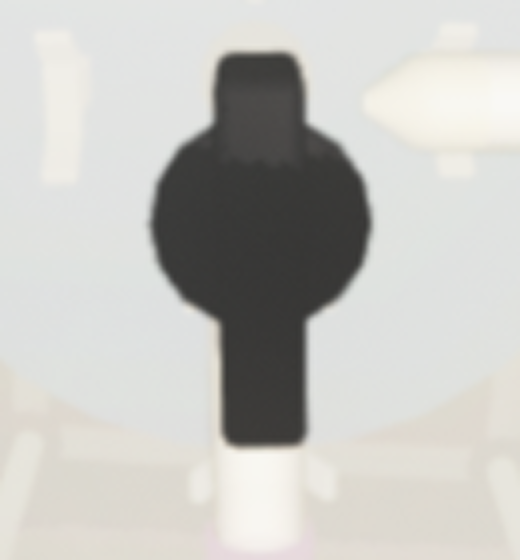

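View pics/w1c.png

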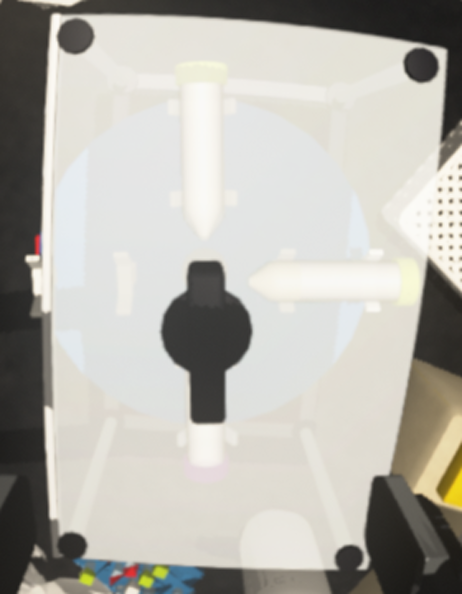

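```bash
python3 - <<'E'
from h import *
c=(cal("wrist")[0],np.load('pics/wc1.npy'))
D=lambda a:np.array(a)/4+[260,165]
C=lambda a:np.array(a)/1.65+[200,20]
b=onz("wrist",D([[259.5,85],[264,443]]),.224,c);print("bar",b,b.mean(0),np.linalg.norm(b[0]-b[1]),np.degrees(np.arctan2(*(b[1]-b[0])[[1,0]])))
print("flange",onz("wrist",D([[261,222]]),.194,c))
st=np.array([[95,138,181],[-70,138,181],[-70,-138,181],[95,-138,181]])/1e3
wp=C([[421,65],[76,36],[72,545],[349,557]])
# order: which caps: test both
f=lambda x:(proj("wrist",st@Rz(x[2]).T+[x[0],x[1],0],c)-wp).ravel()
r=least_squares(f,[.474,.378,.5]);print(r.x,np.degrees(r.x[2]),r.fun.round(1))
t=onz("wrist",C([[202,75],[205,235],[205,465],[408,282],[250,281]]),.08,c);print(t)
for i,off in ((0,180),(2,0),(3,-90)):
  d=t[i]-[r.x[0],r.x[1],0.08]; print(np.degrees(np.arctan2(d[1],d[0]))+off)
E
```

```text
bar [[0.45818212 0.40737079 0.224     ]
 [0.49460552 0.35169145 0.224     ]] [0.47639382 0.37953112 0.224     ] 0.06653459147463217 -56.8087476785783
flange [[0.47635074 0.3798199  0.194     ]]
[0.47667219 0.3793618  0.50191915] 28.75784895169223 [-0.2  0.3  0.   0.2  0.4 -0.6 -0.2 -0.2]
[[0.40298079 0.49212094 0.08      ]
 [0.45970885 0.40604089 0.08      ]
 [0.54847023 0.26644411 0.08      ]
 [0.59148795 0.4552197  0.08      ]
 [0.50072848 0.39628435 0.08      ]]
303.16579273041725
-57.550002425517064
-56.54756686766826
```

```bash
python3 - <<'E'
from h import *
plan([.4763,.3795,.250],Rd(-57.0),-1)
plan([.4763,.3795,.200],Rd(-57.0),-1)
E
```

```text
turn deg 0.6 dist 79.8mm rows>= 1.2771990486926805
full: -0.0067 -0.0002 0.0004 0.1994 0.0076 0.0048 -1
turn deg 0.6 dist 129.8mm rows>= 2.076710883050032
full: -0.0067 -0.0002 0.0004 0.3244 0.0077 0.0049 -1
```

>>> send_rows --rows "-0.007 0 0 0.13 0.007 0.004 -1; -0.007 0 0 0.25 0.008 0.005 -1; -0.007 0 0 0.324 0.008 0.005 -1; -0.007 0 0 0.324 0.008 0.005 0; -0.007 0 0 0.324 0.008 0.005 0.4"

```text
time_s: 1.88
position: [0.4769, 0.3805, 0.2017]
eef_rot: [0.622, 0.337, 0.622, -0.336]
ft_force: [0.7, 0.4, -0.0]
grip_width: 0.0515
```

>>> send_rows --rows "0 0 0 0 0 0 0.7; 0 0 0 0 0 0 1; 0 0 0 0 0 0 1; 0 0 0 0 0 0 1; 0 0 0 0 0 0 1"

```text
time_s: 2.5
position: [0.4767, 0.3795, 0.2017]
eef_rot: [0.622, 0.337, 0.622, -0.337]
ft_force: [-6.6, -2.7, 12.5]
grip_width: 0.0149
```

```bash
python3 - <<'E'
from h import *
s,p,R=tip(); print(s["time_s"],p,s["ft_force"],s["wrist_torque"],s["grip_width"])
cv2.imwrite("pics/w2.png",robot.camera("wrist")[:,:,::-1])
E
```

```text
2.5 [0.47665693 0.3795397  0.20174249] [-6.64995785 -2.73524456 12.45773014] [-0.37616306  0.94675348  0.0519029 ] 0.014892803912082071
```

View pics/w2.png

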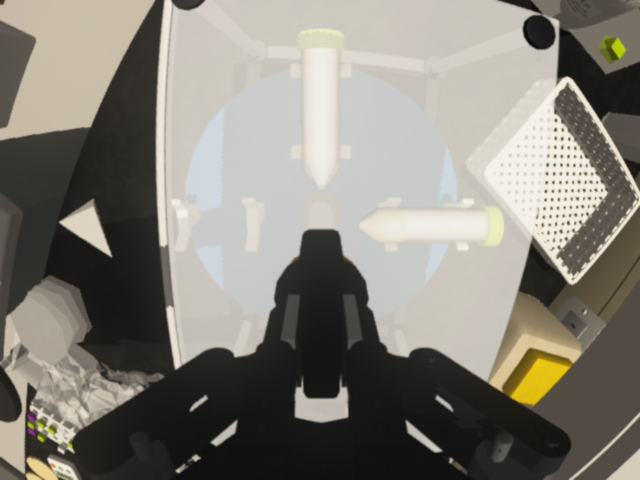

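>>> send_rows --rows "0.08 0 0 -0.001 0 0 1; 0.18 0 0 -0.001 0 0 1; 0.29 0 0 -0.001 0 0 1; 0.4 0 0 -0.001 0 0 1; 0.5 0 0 -0.001 0 0 1"

```text
time_s: 3.18
position: [0.4752, 0.3792, 0.2018]
eef_rot: [-0.453, -0.542, -0.454, 0.543]
ft_force: [-15.6, -2.0, 14.5]
grip_width: 0.0148
```

```bash
python3 - <<'E'
from h import *
s,p,R=tip(); print(s["time_s"],p,s["ft_force"],s["wrist_torque"],s["grip_width"],s["qpos"]);a=np.degrees(np.arctan2(R[1,2],R[0,2]));print("tool z az",a,"need",a+151.24)
E
```

```text
3.175 [0.47522972 0.37915872 0.20176413] [-15.61541209  -2.00244664  14.49084041] [-0.32611024  2.34800148  0.09321873] 0.014830298252969568 [6.22963701e-01 4.53058709e-01 1.72567007e+00 1.19327379e-03
 9.64880809e-01 8.00624525e-01]
tool z az -100.21816333323811 need 51.0218366667619
```

>>> send_rows --rows "0.1 0 0 0 -0.004 0 1; 0.22 0 0 0 -0.004 0 1; 0.34 0 0 0 -0.004 0 1; 0.46 0 0 0 -0.004 0 1; 0.56 0 0 0 -0.004 0 1"

```text
time_s: 3.8
position: [0.4738, 0.3801, 0.2018]
eef_rot: [-0.192, -0.68, -0.193, 0.681]
ft_force: [-14.9, 3.4, 11.9]
grip_width: 0.0145
```

>>> send_rows --rows "0.034 0 0 0 0 0 1; 0.034 0 0 0 0 0 1; 0.034 0 0 0 0 0 1"

```text
time_s: 4.18
position: [0.4738, 0.3801, 0.2018]
eef_rot: [-0.177, -0.684, -0.178, 0.685]
ft_force: [-13.9, 3.6, 10.6]
grip_width: 0.0143
```

```bash
python3 - <<'E'
from h import *
s,p,R=tip(); print(s["time_s"],p,s["ft_force"],s["wrist_torque"],s["grip_width"],s["qpos"]);a=np.degrees(np.arctan2(R[1,2],R[0,2]));print("tool z az",a,"need",a+151.24)
np.save('pics/wc3.npy',cal("wrist")[1])
cv2.imwrite("pics/w3.png",robot.camera("wrist")[:,:,::-1])
E
```

```text
4.175 [0.47376042 0.38013864 0.20176542] [-13.91125621   3.6051542   10.61800222] [ 0.45447945  2.13792952 -0.01012274] 0.014287198173230356 [0.62526716 0.45186182 1.72776502 0.00203322 0.96305017 1.6883788 ]
tool z az -150.97832741447866 need 0.2616725855213531
```

View pics/w3.png

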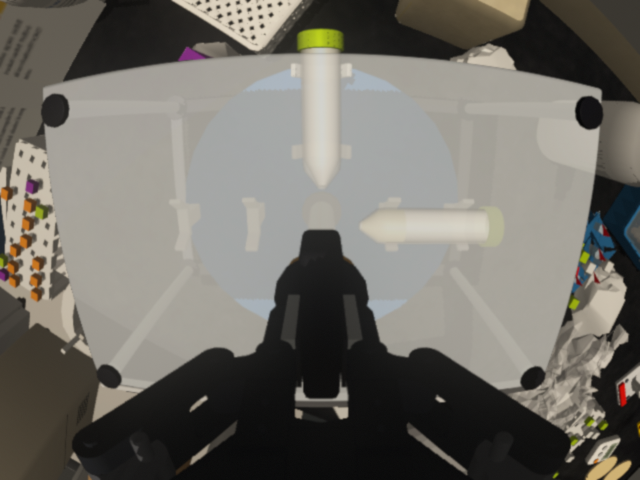

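>>> send_rows --rows "0 0 0 0 0 0 0.5; 0 0 0 0 0 0 0; 0 0 0 0 0 0 -0.5; 0 0 0 -0.03 0 0 -0.5; 0 0 0 -0.15 0 0 -0.5"

```text
time_s: 4.85
position: [0.4742, 0.3788, 0.2598]
eef_rot: [-0.178, -0.683, -0.177, 0.686]
ft_force: [1.3, 0.5, 0.0]
grip_width: 0.0641
```

>>> send_rows --rows "0 0 0 -0.1 0 0 -0.5; 0 0 0 -0.2 0 0 -0.5; 0 0 0 -0.3 0 0 -0.5; 0 0 0 -0.3 0 0 -0.5"

```text
time_s: 5.35
position: [0.4764, 0.3805, 0.385]
eef_rot: [0.176, 0.687, 0.178, -0.682]
ft_force: [0.4, -0.1, -1.1]
grip_width: 0.064
```

```bash
python3 - <<'E'
from h import *
s,p,R=tip(); print(s["time_s"],p,s["ft_force"],s["wrist_torque"],s["grip_width"],s["qpos"]);a=np.degrees(np.arctan2(R[1,2],R[0,2]));print("tool z az",a)
np.save('pics/wc4.npy',cal("wrist")[1])
cv2.imwrite("pics/w4.png",robot.camera("wrist")[:,:,::-1])
cv2.imwrite("pics/s4.png",robot.camera("scene")[:,:,::-1])
s=cv2.imread('pics/s4.png')
cv2.imwrite('pics/s4c.png',cv2.resize(s[160:290,140:290],None,fx=4.5,fy=4.5,interpolation=cv2.INTER_CUBIC)[:600])
E
```

```text
5.35 [0.47637274 0.38046679 0.38500593] [ 0.42884428 -0.11255823 -1.08315732] [ 0.01695923  0.02777478 -0.01878728] 0.06404482065636172 [ 6.24230105e-01  3.05893090e-01  1.48784178e+00 -3.05256692e-05
  1.34161413e+00  1.68829197e+00]
tool z az -150.96598678132358
```

View pics/w4.png

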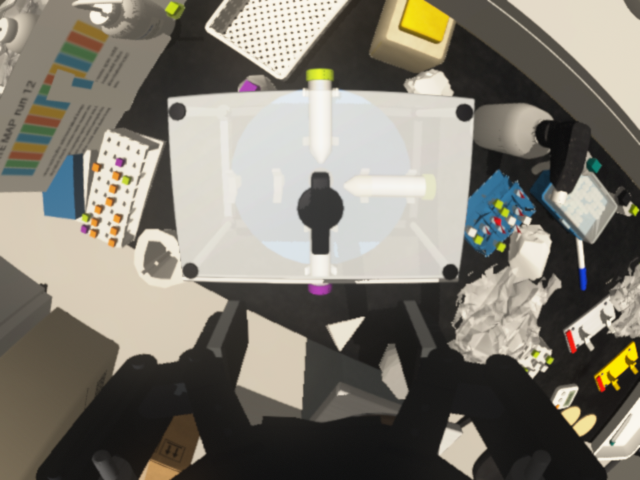

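View pics/s4c.png

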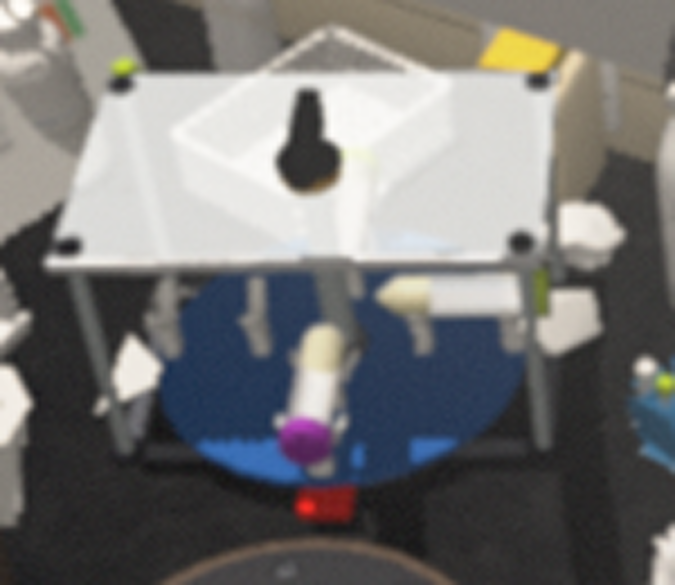

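```bash
python3 - <<'E'
from h import *
t=cv2.imread('pics/w4.png')
cv2.imwrite('pics/w4c.png',cv2.resize(t[50:310,150:490],None,fx=2.3,fy=2.3,interpolation=cv2.INTER_CUBIC))
cv2.imwrite('pics/w4d.png',cv2.resize(t[150:300,270:370],None,fx=4,fy=4,interpolation=cv2.INTER_CUBIC))
E
```

```text
(no output)
```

View pics/w4c.png

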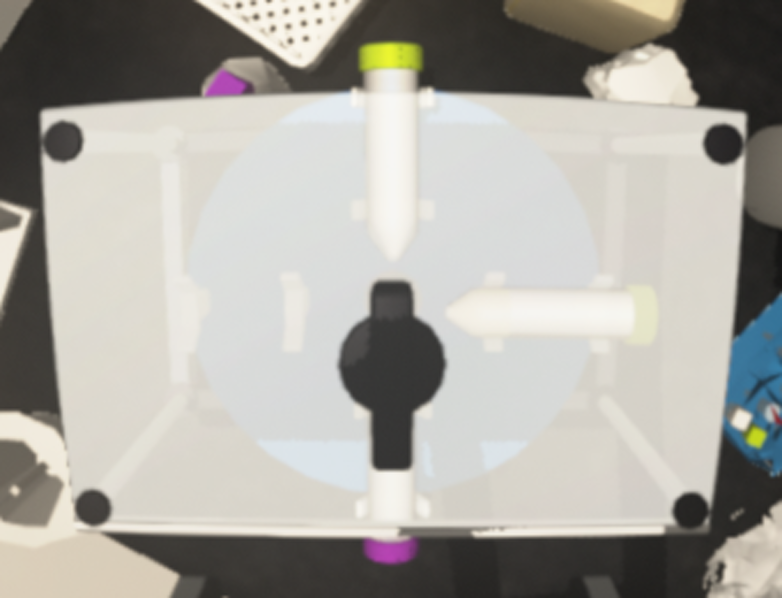

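View pics/w4d.png

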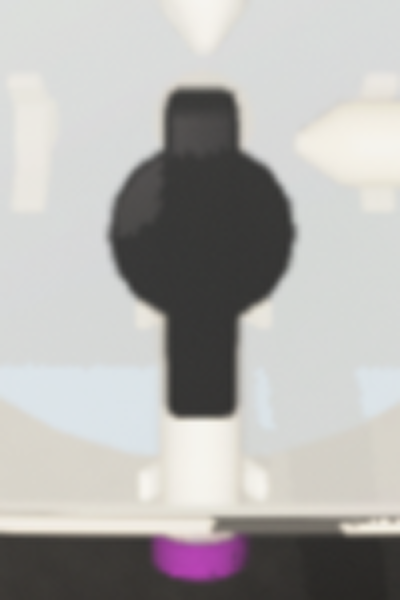

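```bash
python3 - <<'E'
from h import *
c=(cal("wrist")[0],np.load('pics/wc4.npy'));cs=cal("scene")
C=lambda a:np.array(a)/2.3+[150,50]
D=lambda a:np.array(a)/4+[270,150]
st=np.array([[95,138,181],[95,-138,181],[-70,138,181],[-70,-138,181]])/1e3
wp=C([[63,141],[723,144],[94,507],[690,509]])
f=lambda x:(proj("wrist",st@Rz(x[2]).T+[x[0],x[1],0],c)-wp).ravel()
r=least_squares(f,[.474,.378,.5]);print(r.x,np.degrees(r.x[2]),r.fun.round(1))
p=onz("wrist",C([[391,56],[392,258],[390.5,548]]),.078,c);print(p)
for i in (0,1,2):
  d=p[i]-[r.x[0],r.x[1],.078];print(np.linalg.norm(d),np.degrees(np.arctan2(d[1],d[0]))+(180 if i<2 else 0)-360*(i<2))
d=p[2]-p[0];print("line",np.degrees(np.arctan2(d[1],d[0])))
b=onz("wrist",D([[202,105],[202,415]]),.224,c);d=b[1]-b[0];print("bar",b.mean(0),np.degrees(np.arctan2(d[1],d[0])))
P=lambda v:np.array(v)@Rz(r.x[2]).T+[r.x[0],r.x[1],0]
print("exp cap face in scene crop",(proj("scene",P([[-.142,0,.077],[-.117,0,.001]]),cs)-[140,160])*4.5)
E
```

```text
[0.47608538 0.37861623 0.50272761] 28.804170350221586 [ 0.3  0.1 -0.2 -0.1 -0.1 -0.1 -0.1  0. ]
[[0.59493714 0.44548847 0.078     ]
 [0.50159675 0.393135   0.078     ]
 [0.35374207 0.31220339 0.078     ]]
0.13637314905204284 -150.6356095016079
0.02935344491304185 -150.35537438855602
0.13920686570075666 -151.50511932142268
line -151.07483496744294
bar [0.47694172 0.3790569  0.224     ] -151.00119564591606
exp cap face in scene crop [[306.05002361 449.91449573]
 [328.81575234 503.82869719]]
```

>>> send_rows --rows "-0.1 0 0 0 0 0.06 -0.5; -0.22 0 0 0 0 0.13 -0.5; -0.34 0 0 0 0 0.2 -0.5; -0.46 0 0 0 0 0.25 -0.5; -0.58 0 0 0 0 0.3 -0.5"

```text
time_s: 6.08
position: [0.3692, 0.3207, 0.3798]
eef_rot: [-0.451, -0.544, -0.451, 0.545]
ft_force: [1.1, -0.6, 1.0]
grip_width: 0.064
```

>>> send_rows --rows "-0.12 0 0 0 0 0 -0.5; -0.24 0 0 0 0 0 -0.5; -0.36 0 0 0 0 0 -0.5; -0.48 0 0 0 0 0 -0.5; -0.6 0 0 0 0 0 -0.5"

```text
time_s: 6.7
position: [0.3699, 0.3211, 0.3798]
eef_rot: [0.643, 0.294, 0.643, -0.295]
ft_force: [-0.3, -0.5, 0.7]
grip_width: 0.0641
```

>>> send_rows --rows "-0.12 0 0 0 0 0 -0.5; -0.24 0 0 0 0 0 -0.5; -0.36 0 0 0 0 0 -0.5; -0.48 0 0 0 0 0 -0.5; -0.6 0 0 0 0 0 -0.5"

```text
time_s: 7.32
position: [0.3699, 0.3211, 0.3798]
eef_rot: [0.706, -0.015, 0.708, 0.014]
ft_force: [0.2, -0.2, 0.7]
grip_width: 0.0639
```

```bash
cat >> h.py <<'E'
SO=np.array([.4762,.379,0]);SY=28.8
f2=np.r_[-np.cos(np.radians(SY)),-np.sin(np.radians(SY)),0]
def grasp(back,lean=38,past=.017):
    R=Rd(SY,lean); mid=SO+.085*f2+[0,0,.077]
    return mid+(past-back)*R[:,0],R
E
python3 - <<'E'
from h import *
s,p,R=tip(); print(s["time_s"],p,s["qpos"]);a=np.degrees(np.arctan2(R[1,2],R[0,2]));print("tool z az",a)
for b in (.16,.12,0):
  g=grasp(b); print(g[0]); plan(*g,-.5)
E
```

```text
7.325 [0.36988539 0.32106513 0.37976651] [ 6.52992090e-01  1.21962221e-01  1.73936749e+00 -4.89122992e-05
  1.28224493e+00 -9.58873024e-01]
tool z az 2.353814530005436
[0.32456425 0.29563754 0.18968554]
turn deg 46.1 dist 197.1mm rows>= 4.308703357486562
full: -0.2961 -0.4354 0.1025 0.4755 -0.0583 -0.1151 -0.5
[0.34614458 0.30750143 0.15816511]
turn deg 46.1 dist 223.3mm rows>= 4.308703357486562
full: -0.2961 -0.4354 0.1025 0.5541 -0.0308 -0.0598 -0.5
[0.41088557 0.34309309 0.06360382]
turn deg 46.1 dist 319.6mm rows>= 5.113122794779016
full: -0.2961 -0.4354 0.1025 0.7902 0.0517 0.1059 -0.5
```

>>> send_rows --rows "-0.07 -0.1 0.02 0 0 -0.03 -0.5; -0.14 -0.2 0.04 0.1 -0.02 -0.08 -0.5; -0.2 -0.3 0.07 0.23 -0.04 -0.115 -0.5; -0.26 -0.38 0.09 0.36 -0.058 -0.115 -0.5; -0.296 -0.435 0.102 0.475 -0.058 -0.115 -0.5"

```text
time_s: 7.95
position: [0.3592, 0.2817, 0.2668]
eef_rot: [0.87, -0.097, 0.462, 0.142]
ft_force: [1.5, -0.9, 1.3]
grip_width: 0.0642
```

```bash
python3 - <<'E'
from h import *
s,p,R=tip(); print(s["time_s"],p,s["qpos"])
for b in (.16,.05,0):
  g=grasp(b); plan(*g,-.5)
np.save('pics/wc5.npy',cal("wrist")[1])
cv2.imwrite("pics/w5.png",robot.camera("wrist")[:,:,::-1])
cv2.imwrite("pics/s5.png",robot.camera("scene")[:,:,::-1])
E
```

```text
7.95 [0.35924013 0.28170698 0.26678855] [ 0.83481058 -0.02810288  2.3875176  -0.85923051  0.39160774 -0.34943421]
turn deg 10.4 dist 85.7mm rows>= 1.370907041398344
full: -0.0712 -0.0519 0.0822 0.1195 0.0692 -0.1637 -0.5
turn deg 10.4 dist 172.1mm rows>= 2.7528072173238596
full: -0.0712 -0.0519 0.0822 0.3916 0.1040 -0.1442 -0.5
turn deg 10.4 dist 218.4mm rows>= 3.4951684915976577
full: -0.0712 -0.0519 0.0822 0.5153 0.1199 -0.1354 -0.5
```

View pics/w5.png

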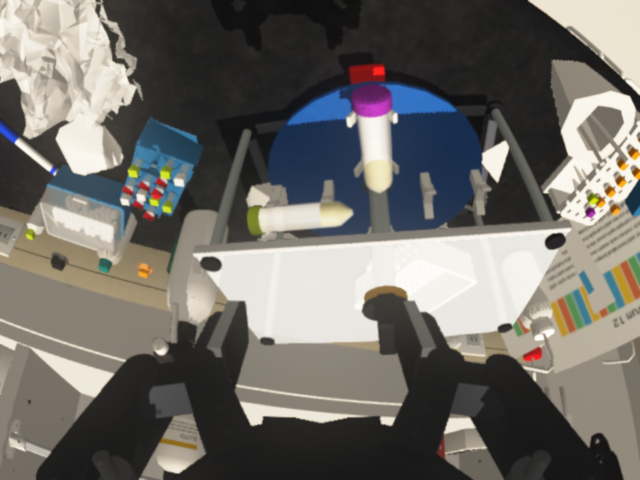

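```bash
cat > kin.py <<'E'
import numpy as np
from scipy.spatial.transform import Rotation as Ro
from scipy.optimize import least_squares
Ry=lambda a:Ro.from_euler('y',a).as_matrix()
Rzz=lambda a:Ro.from_euler('z',a).as_matrix()
data=[([1.18439822e+00,4.80862291e-01,1.59689354e+00,8.4e-06,1.06510950e+00,-4.66088921e-02],[0.21645753,0.61244157,0.23064531]),
([7.60282068e-01,3.23613869e-01,1.59179482,0,1.22585390,2.00061941e-01],[0.41230517,0.43389716,0.33089475]),
([6.22976145e-01,3.37085286e-01,1.57509535,-1.9e-4,1.22996576,5.92610455e-02],[0.47423724,0.37792047,0.32960184]),
([6.24230105e-01,3.05893090e-01,1.48784178,0,1.34161413,1.68829197],[0.47637274,0.38046679,0.38500593]),
([.62526716,.45186182,1.72776502,.00203322,.96305017,1.6883788],[0.47376042,0.38013864,0.20176542]),
([6.52992090e-01,1.21962221e-01,1.73936749,-4.89e-05,1.28224493,-9.58873024e-01],[0.36988539,0.32106513,0.37976651]),
([0.83481058,-0.02810288,2.3875176,-0.85923051,0.39160774,-0.34943421],[0.35924013,0.28170698,0.26678855])]
def fk(q,x):
    a1,b,h,e1,L1,e2,L2,d=x
    R1=Rzz(q[0]);R2=R1@Ry(q[1]);R3=R2@Ry(q[2]);R5=R3@Rzz(q[3])@Ry(q[4])@Rzz(q[5])
    p=R1@[a1,b,h]+R2@[e1,0,L1]+R3@[e2,0,L2]+d*R5[:,2]
    # tool x = R5 z ; tool z,y
    return p,np.c_[R5[:,2],R5[:,0],R5[:,1]]
x0=np.array([.0,.03,.3,0,.45,0,.4,.35])
r=least_squares(lambda x:np.r_[np.concatenate([(fk(q,x)[0]-p) for q,p in data])*1e3,(x-x0)*.5],x0)
X=r.x
lo=np.array([-2.75,-.82,.23,-1.56,.09,-2.92]);hi=np.array([2.75,2.05,2.67,4.7,2.69,2.92])
def ik(p,R,q0):
    def f(q):
        P,Q=fk(q,X); return np.r_[(P-p)*10,Ro.from_matrix(Q.T@R).as_rotvec()*2]
    s=least_squares(f,np.clip(q0,lo+.01,hi-.01),bounds=(lo,hi)); e=f(s.x)
    return s.x,np.linalg.norm(e[:3])*100,np.degrees(np.linalg.norm(e[3:])/2)
E
python3 - <<'E'
from kin import *
from h import *
print(X.round(4)); print([1e3*np.linalg.norm(fk(q,X)[0]-p) for q,p in data])
s,p,R=tip(); print(fk(s["qpos"],X)[1].round(3));print(R.round(3))
E
```

```text
[0.     0.0303 0.3176 0.     0.5973 0.0329 0.445  0.3717]
[np.float64(0.003936043482771704), np.float64(0.006275957519906452), np.float64(0.0009633957401676968), np.float64(0.007173537581770611), np.float64(0.003998986747909648), np.float64(0.004066820049586612), np.float64(0.0007624881388030757)]
[[ 0.533  0.336 -0.777]
 [ 0.155 -0.941 -0.301]
 [-0.832  0.04  -0.554]]
[[ 0.533 -0.336  0.777]
 [ 0.155  0.941  0.301]
 [-0.832 -0.04   0.554]]
```

```bash
sed -i 's/np.c_\[R5\[:,2\],R5\[:,0\],R5\[:,1\]\]/np.c_[R5[:,2],-R5[:,0],-R5[:,1]]/' kin.py
python3 - <<'E'
from kin import *
from h import *
s,p,R=tip(); print(fk(s["qpos"],X)[1].round(3)-R.round(3))
np.set_printoptions(precision=2,suppress=True)
seeds=[s["qpos"],np.array([.6,0,2.2,0,.3,-1.3]),np.array([.6,0,2.2,3.1,.3,1.6])]
for lean in (36,38,40):
  for b in (0,.03,.06,.09,.12):
    for sd in seeds:
      q,e,er=ik(*grasp(b,lean),sd); print(lean,b,q,"err mm %.1f deg %.1f"%(e,er))
E
```

```text
[[0. 0. 0.]
 [0. 0. 0.]
 [0. 0. 0.]]
36 0 [ 0.75  0.48  2.29 -1.56  0.15  0.23] err mm 16.3 deg 13.8
36 0 [ 0.75  0.48  2.29 -1.56  0.15  0.23] err mm 16.3 deg 13.8
36 0 [0.73 0.6  2.5  3.38 0.59 1.56] err mm 0.0 deg 0.0
36 0.03 [ 0.76  0.42  2.33 -1.56  0.16  0.23] err mm 15.3 deg 12.4
36 0.03 [ 0.76  0.42  2.33 -1.56  0.16  0.23] err mm 15.3 deg 12.4
36 0.03 [0.75 0.53 2.53 3.42 0.54 1.53] err mm 0.0 deg 0.0
36 0.06 [ 0.77  0.35  2.37 -1.56  0.16  0.24] err mm 14.0 deg 10.8
36 0.06 [ 0.77  0.35  2.37 -1.56  0.16  0.24] err mm 14.0 deg 10.8
36 0.06 [0.76 0.44 2.55 3.47 0.49 1.49] err mm 0.0 deg 0.0
36 0.09 [ 0.79  0.27  2.42 -1.56  0.17  0.25] err mm 12.2 deg 9.0
36 0.09 [ 0.79  0.27  2.42 -1.56  0.17  0.25] err mm 12.2 deg 9.0
36 0.09 [0.78 0.35 2.57 3.54 0.42 1.42] err mm 0.0 deg 0.0
36 0.12 [ 0.8   0.2   2.46 -1.56  0.18  0.26] err mm 10.0 deg 7.0
36 0.12 [ 0.8   0.2   2.46 -1.56  0.18  0.26] err mm 10.0 deg 7.0
36 0.12 [0.8  0.26 2.58 3.67 0.34 1.31] err mm 0.0 deg 0.0
38 0 [ 0.76  0.48  2.29 -1.56  0.17  0.24] err mm 18.3 deg 15.5
38 0 [ 0.76  0.48  2.29 -1.56  0.17  0.24] err 
[... 1098 characters left out ...]
.03 [ 0.79  0.41  2.33 -1.56  0.2   0.27] err mm 19.6 deg 15.9
40 0.03 [0.76 0.58 2.58 3.39 0.72 1.58] err mm 0.0 deg 0.0
40 0.06 [ 0.81  0.35  2.38 -1.56  0.2   0.28] err mm 18.7 deg 14.4
40 0.06 [ 0.81  0.35  2.38 -1.56  0.2   0.28] err mm 18.7 deg 14.4
40 0.06 [0.78 0.5  2.61 3.43 0.67 1.56] err mm 0.0 deg 0.0
40 0.09 [ 0.83  0.27  2.42 -1.56  0.21  0.29] err mm 17.3 deg 12.7
40 0.09 [ 0.83  0.27  2.42 -1.56  0.21  0.29] err mm 17.3 deg 12.7
40 0.09 [0.8  0.42 2.63 3.48 0.61 1.52] err mm 0.0 deg 0.0
40 0.12 [ 0.85  0.2   2.46 -1.56  0.22  0.3 ] err mm 15.5 deg 10.7
40 0.12 [ 0.85  0.2   2.46 -1.56  0.22  0.3 ] err mm 15.5 deg 10.7
40 0.12 [0.83 0.32 2.65 3.55 0.54 1.46] err mm 0.0 deg 0.0
```

```bash
cat >> kin.py <<'E'
def rows(Ps,p0,R0,grip):
    out=[]
    for p,R in Ps:
        w=Ro.from_matrix(R0.T@R).as_rotvec()/1.5; d=R0.T@(p-p0)/.4
        out.append(" ".join(("%.3f"%v).rstrip('0').rstrip('.') if abs(v)>5e-4 else '0' for v in np.r_[w,d])+" %g"%grip)
    return "; ".join(out)
def chain(qs,grip,p0,R0):
    "qs list of joint vectors; groups of 5, each relative to the previous group's last commanded pose"
    Ps=[fk(q,X) for q in qs]
    for i in range(0,len(Ps),5):
        print(rows(Ps[i:i+5],p0,R0,grip)); p0,R0=Ps[min(i+4,len(Ps)-1)]
def densify(way,maxdeg=9.5,maxmm=50,maxq=np.array([1.89,1.89,2.39,3.01,3.01,3.01])*.125*.65):
    qs=[]
    for a,b in zip(way[:-1],way[1:]):
        t=0
        while t<1:
            dt=1-t
            pa,Ra=fk(a+(b-a)*t,X)
            while True:
                pb,Rb=fk(a+(b-a)*(t+dt),X)
                if np.all(np.abs((b-a)*dt)<=maxq) and np.linalg.norm(pb-pa)*1e3<=maxmm and np.degrees(Ro.from_matrix(Ra.T@Rb).magnitude())<=maxdeg: break
                dt*=.93
            t+=dt; qs.append(a+(b-a)*t)
            if t>1-1e-9: break
    return qs
E
python3 - <<'E'
from kin import *
from h import *
np.set_printoptions(precision=3,suppress=True)
s,p,R=tip(); q0=s["qpos"]; print(s["time_s"])
qe,e,_=ik(*grasp(.11,38),np.array([.8,.3,2.6,3.5,.5,1.5])); print(qe,e)
mid1=q0.copy(); mid1[1]=-.1;mid1[2]=2.25;mid1[3]=0.3;mid1[4]=.45
mid2=qe.copy(); mid2[1]=0.0; mid2[2]=2.3; mid2[4]=.45;mid2[3]=3.2
qs=densify([q0,mid1,mid2,qe]); print(len(qs))
for q in qs:
  P,Q=fk(q,X); st=(P-SO)@Rz(np.radians(SY)); cam=P+Q@[-.143,0,-.082]; cs=(cam-SO)@Rz(np.radians(SY))
  print(q, st.round(3), cs.round(3), Q[:,0].round(2))
E
```

```text
8.05
[0.804 0.318 2.61  3.563 0.462 1.429] 4.0125770192081414e-13
46
[ 0.834 -0.037  2.367 -0.694  0.402 -0.352] [-0.155 -0.016  0.268] [-0.295  0.019  0.347] [ 0.5   0.17 -0.85]
[ 0.834 -0.048  2.348 -0.532  0.41  -0.352] [-0.159  0.002  0.271] [-0.294  0.042  0.357] [ 0.46  0.2  -0.87]
[ 0.834 -0.058  2.329 -0.376  0.417 -0.352] [-0.163  0.021  0.275] [-0.292  0.065  0.368] [ 0.42  0.24 -0.88]
[ 0.834 -0.067  2.311 -0.217  0.425 -0.352] [-0.165  0.044  0.283] [-0.287  0.089  0.383] [ 0.38  0.28 -0.88]
[ 0.834 -0.078  2.292 -0.055  0.433 -0.352] [-0.166  0.07   0.293] [-0.282  0.113  0.402] [ 0.34  0.34 -0.88]
[ 0.834 -0.088  2.273  0.105  0.441 -0.352] [-0.165  0.097  0.307] [-0.274  0.136  0.423] [ 0.3   0.4  -0.87]
[ 0.834 -0.098  2.254  0.262  0.448 -0.352] [-0.163  0.124  0.324] [-0.266  0.157  0.448] [ 0.27  0.46 -0.85]
[ 0.834 -0.1    2.25   0.3    0.45  -0.352] [-0.162  0.131  0.328] [-0.264  0.162  0.454] [ 0.26  0.48 -0.84]
[ 0.833 -0.096  2.252  0.403  0.45  -0.289] [-0.164  0.146  0.33 ] [-0.256  0.174  0.464] [ 0.23  0.51 -0.83]
[ 0.832 -0.093  2.253  0.502  0.45  -0.22
[... 3247 characters left out ...]
454 1.429] [-0.004  0.083  0.354] [-0.165  0.047  0.35 ] [ 0.67  0.57 -0.48]
[0.804 0.146 2.443 3.367 0.456 1.429] [-0.022  0.07   0.312] [-0.183  0.04   0.32 ] [ 0.65  0.53 -0.54]
[0.804 0.184 2.479 3.41  0.457 1.429] [-0.043  0.056  0.272] [-0.205  0.032  0.292] [ 0.63  0.49 -0.6 ]
[0.804 0.223 2.517 3.454 0.459 1.429] [-0.069  0.041  0.232] [-0.229  0.023  0.265] [ 0.61  0.44 -0.66]
[0.804 0.262 2.556 3.5   0.46  1.429] [-0.098  0.024  0.195] [-0.256  0.014  0.241] [ 0.58  0.38 -0.72]
[0.804 0.301 2.593 3.544 0.462 1.429] [-0.128  0.008  0.163] [-0.283  0.004  0.22 ] [ 0.55  0.32 -0.77]
[0.804 0.318 2.61  3.563 0.462 1.429] [-0.142  0.     0.15 ] [-0.295  0.     0.212] [ 0.54  0.3  -0.79]
```

```bash
cat > mv.py <<'E'
from kin import *
from h import *
np.set_printoptions(precision=3,suppress=True)
s,p,R=tip(); q0=s["qpos"]
g,Rg=grasp(.11,38)
qe,e,_=ik(g,Rg,np.array([.8,.3,2.6,3.5,.5,1.5]))
qm,e2,_=ik(g+[0,0,.10]+.01*f2,Rg,np.array([.8,.3,2.6,3.5,.5,1.5])); print("pre",qe,"raised",qm,e,e2)
mid1=q0.copy(); mid1[1]=-.1;mid1[2]=2.35;mid1[3]=0.3;mid1[4]=.4
mid2=mid1+(qm-mid1)*.55; mid2[1]=-.08; mid2[2]=2.42; mid2[4]=.4
qs=densify([q0,mid1,mid2,qm,qe])
E
python3 - <<'E'
from mv import *
print(len(qs))
for q in qs[::2]:
  P,Q=fk(q,X); st=(P-SO)@Rz(np.radians(SY)); cam=P+Q@[-.143,0,-.082]; cs=(cam-SO)@Rz(np.radians(SY))
  print(q, st.round(3), cs.round(3), Q[:,0].round(2))
chain(qs,-.5,p,R)
E
```

```text
pre [0.804 0.318 2.61  3.563 0.462 1.429] raised [ 0.815 -0.009  2.503  4.7    0.19   0.26 ] 4.0125770192081414e-13 0.8863293837611015
45
[ 0.834 -0.037  2.381 -0.694  0.395 -0.352] [-0.162 -0.017  0.262] [-0.302  0.017  0.342] [ 0.49  0.17 -0.86]
[ 0.834 -0.058  2.371 -0.376  0.397 -0.352] [-0.183  0.017  0.258] [-0.31   0.061  0.354] [ 0.4   0.23 -0.89]
[ 0.834 -0.078  2.361 -0.055  0.398 -0.352] [-0.197  0.06   0.264] [-0.309  0.104  0.377] [ 0.31  0.31 -0.9 ]
[ 0.834 -0.098  2.351  0.262  0.4   -0.352] [-0.202  0.106  0.281] [-0.3    0.143  0.409] [ 0.25  0.42 -0.87]
[ 0.834 -0.099  2.354  0.443  0.4   -0.332] [-0.207  0.13   0.287] [-0.293  0.161  0.425] [ 0.21  0.48 -0.85]
[ 0.832 -0.096  2.363  0.733  0.4   -0.292] [-0.209  0.166  0.3  ] [-0.275  0.18   0.45 ] [ 0.16  0.56 -0.81]
[ 0.831 -0.094  2.371  1.024  0.4   -0.252] [-0.202  0.196  0.319] [-0.252  0.189  0.476] [ 0.14  0.64 -0.75]
[ 0.83  -0.092  2.379  1.309  0.4   -0.212] [-0.188  0.217  0.342] [-0.227  0.185  0.499] [ 0.15  0.72 -0.68]
[ 0.829 -0.089  2.387  1.592  0.4   -0.173] [-0.168  0.228  0.367] [-0.201  0.17  
[... 2781 characters left out ...]
.163 -0.137 -0.5; 0.495 0.166 0.078 -0.028 0.215 -0.158 -0.5
0.098 0.032 0.013 0 0.028 -0.046 -0.5; 0.2 0.066 0.026 -0.002 0.063 -0.09 -0.5; 0.303 0.1 0.038 -0.007 0.102 -0.129 -0.5; 0.406 0.133 0.048 -0.014 0.144 -0.163 -0.5; 0.506 0.165 0.056 -0.022 0.187 -0.191 -0.5
0.101 0.031 0.008 0.002 0.017 -0.048 -0.5; 0.205 0.061 0.014 0.001 0.038 -0.093 -0.5; 0.308 0.09 0.019 -0.001 0.063 -0.133 -0.5; 0.41 0.118 0.022 -0.004 0.09 -0.168 -0.5; 0.434 0.125 0.023 -0.005 0.096 -0.176 -0.5
-0.003 0.011 -0.037 0.048 -0.048 -0.037 -0.5; -0.007 0.011 -0.057 0.091 -0.075 -0.06 -0.5; -0.009 0.007 -0.059 0.133 -0.077 -0.079 -0.5; -0.007 0.003 -0.039 0.175 -0.05 -0.102 -0.5; 0 0.007 -0.002 0.209 0 -0.135 -0.5
```

```bash
cat > mv.py <<'E'
from kin import *
from h import *
np.set_printoptions(precision=3,suppress=True)
s,p,R=tip(); q0=s["qpos"]
g,Rg=grasp(.11,38)
qe,e,_=ik(g,Rg,np.array([.8,.3,2.6,3.5,.5,1.5]))
mid1=q0.copy(); mid1[1]=-.1;mid1[2]=2.35;mid1[3]=0.3;mid1[4]=.4
mid2=np.array([.815,0.,2.6,3.35,.4,1.35])
qs=densify([q0,mid1,mid2,qe])
E
python3 - <<'E'
from mv import *
print(len(qs))
for q in qs[::2]:
  P,Q=fk(q,X); st=(P-SO)@Rz(np.radians(SY)); cam=P+Q@[-.143,0,-.082]; cs=(cam-SO)@Rz(np.radians(SY))
  print(q, st.round(3), cs.round(3), Q[:,0].round(2))
chain(qs,-.5,p,R)
E
```

```text
42
[ 0.834 -0.037  2.381 -0.694  0.395 -0.352] [-0.162 -0.017  0.262] [-0.302  0.017  0.342] [ 0.49  0.17 -0.86]
[ 0.834 -0.058  2.371 -0.376  0.397 -0.352] [-0.183  0.017  0.258] [-0.31   0.061  0.354] [ 0.4   0.23 -0.89]
[ 0.834 -0.078  2.361 -0.055  0.398 -0.352] [-0.197  0.06   0.264] [-0.309  0.104  0.377] [ 0.31  0.31 -0.9 ]
[ 0.834 -0.098  2.351  0.262  0.4   -0.352] [-0.202  0.106  0.281] [-0.3    0.143  0.409] [ 0.25  0.42 -0.87]
[ 0.834 -0.097  2.358  0.401  0.4   -0.296] [-0.209  0.123  0.282] [-0.294  0.157  0.42 ] [ 0.21  0.46 -0.86]
[ 0.832 -0.09   2.375  0.606  0.4   -0.181] [-0.218  0.147  0.282] [-0.281  0.171  0.433] [ 0.16  0.51 -0.85]
[ 0.831 -0.083  2.392  0.812  0.4   -0.067] [-0.224  0.169  0.285] [-0.264  0.176  0.445] [ 0.13  0.56 -0.82]
[ 0.83  -0.077  2.409  1.016  0.4    0.047] [-0.224  0.187  0.291] [-0.245  0.172  0.454] [ 0.11  0.61 -0.78]
[ 0.828 -0.07   2.426  1.225  0.4    0.164] [-0.22   0.201  0.299] [-0.227  0.161  0.458] [ 0.11  0.66 -0.74]
[ 0.827 -0.063  2.443  1.429  0.4    0.278] [-0.212  0.211  0.307] [-0.211  0.143  0.458] [ 0.12  0.7  -0.7
[... 2352 characters left out ...]
.019 -0.002 -0.001 -0.049 -0.5; 0.309 0.057 -0.03 -0.004 0.003 -0.076 -0.5; 0.415 0.078 -0.042 -0.008 0.012 -0.104 -0.5; 0.517 0.098 -0.055 -0.013 0.023 -0.133 -0.5
0.104 0.02 -0.015 -0.002 -0.01 -0.032 -0.5; 0.209 0.039 -0.031 -0.005 -0.017 -0.067 -0.5; 0.311 0.058 -0.049 -0.01 -0.022 -0.104 -0.5; 0.416 0.078 -0.069 -0.017 -0.023 -0.143 -0.5; 0.517 0.097 -0.09 -0.025 -0.021 -0.183 -0.5
0.106 0.017 -0.024 -0.003 -0.027 -0.035 -0.5; 0.206 0.032 -0.048 -0.007 -0.052 -0.071 -0.5; 0.271 0.042 -0.065 -0.011 -0.067 -0.096 -0.5; 0.326 0.103 -0.077 0.044 -0.054 -0.203 -0.5; 0.376 0.163 -0.095 0.088 -0.04 -0.314 -0.5
0.046 0.055 -0.034 0.06 -0.04 -0.096 -0.5; 0.057 0.068 -0.043 0.073 -0.05 -0.12 -0.5
```

>>> send_rows --rows "0.103 0.031 0.018 -0.011 0.027 -0.036 -0.5; 0.205 0.062 0.038 -0.026 0.062 -0.068 -0.5; 0.303 0.093 0.059 -0.042 0.103 -0.094 -0.5; 0.402 0.125 0.081 -0.063 0.149 -0.114 -0.5; 0.502 0.159 0.105 -0.087 0.202 -0.126 -0.5"

```text
time_s: 8.68
position: [0.2752, 0.3403, 0.2677]
eef_rot: [0.769, 0.253, 0.586, 0.017]
ft_force: [-0.2, 0.7, -0.7]
grip_width: 0.0642
```

```bash
python3 - <<'E'
from mv import *
print(s["time_s"],p,q0); print("expected like",np.array([ 0.834,-0.078,2.361,-0.055,0.398,-0.352]), fk(np.array([ 0.834,-0.078,2.361,-0.055,0.398,-0.352]),X)[0])
E
```

```text
8.675 [0.275 0.34  0.268] [ 0.834 -0.08   2.354 -0.037  0.403 -0.361]
expected like [ 0.834 -0.078  2.361 -0.055  0.398 -0.352] [0.275 0.337 0.265]
```

Tracking as planned; continue.

>>> send_rows --rows "0.098 0.036 0.023 -0.013 0.038 -0.046 -0.5; 0.194 0.072 0.047 -0.03 0.082 -0.088 -0.5; 0.217 0.081 0.052 -0.034 0.093 -0.097 -0.5; 0.317 0.11 0.051 -0.033 0.1 -0.131 -0.5; 0.421 0.139 0.048 -0.034 0.11 -0.163 -0.5"

```text
time_s: 9.3
position: [0.224, 0.3973, 0.2847]
eef_rot: [0.59, 0.495, 0.628, -0.113]
ft_force: [-0.4, 0.1, -0.1]
grip_width: 0.0638
```

>>> send_rows --rows "0.102 0.023 -0.002 0.005 -0.007 -0.029 -0.5; 0.207 0.046 -0.004 0.009 -0.011 -0.058 -0.5; 0.309 0.068 -0.008 0.011 -0.011 -0.084 -0.5; 0.414 0.09 -0.012 0.013 -0.009 -0.109 -0.5; 0.515 0.111 -0.017 0.013 -0.003 -0.131 -0.5"

```text
time_s: 9.93
position: [0.1913, 0.4374, 0.2944]
eef_rot: [0.306, 0.68, 0.591, -0.308]
ft_force: [-0.3, 0.8, 0.9]
grip_width: 0.0642
```

>>> send_rows --rows "0.105 0.02 -0.005 0.004 -0.008 -0.02 -0.5; 0.212 0.04 -0.011 0.006 -0.012 -0.04 -0.5; 0.315 0.059 -0.016 0.008 -0.012 -0.059 -0.5; 0.42 0.078 -0.023 0.008 -0.008 -0.078 -0.5; 0.527 0.097 -0.029 0.008 -0.001 -0.095 -0.5"

```text
time_s: 10.55
position: [0.1938, 0.469, 0.3158]
eef_rot: [-0.029, 0.753, 0.462, -0.468]
ft_force: [0.1, 0.2, 0.1]
grip_width: 0.0643
```

```bash
python3 - <<'E'
from mv import *
print(s["time_s"],p,q0)
mid1=q0.copy()
qs=densify([q0,mid2,qe]); print(len(qs))
for q in qs[::3]:
  P,Q=fk(q,X); st=(P-SO)@Rz(np.radians(SY)); print(q,st)
chain(qs,-.5,p,R)
E
```

```text
10.55 [0.194 0.469 0.316] [ 0.827 -0.062  2.446  1.534  0.4    0.343]
22
[ 0.826 -0.059  2.454  1.634  0.4    0.399] [-0.199  0.216  0.32 ]
[ 0.824 -0.048  2.48   1.94   0.4    0.569] [-0.179  0.212  0.33 ]
[ 0.822 -0.038  2.506  2.249  0.4    0.74 ] [-0.157  0.194  0.335]
[ 0.82  -0.027  2.533  2.556  0.4    0.91 ] [-0.138  0.165  0.334]
[ 0.818 -0.017  2.559  2.867  0.4    1.083] [-0.125  0.125  0.325]
[ 0.816 -0.006  2.586  3.182  0.4    1.257] [-0.122  0.078  0.308]
[0.811 0.099 2.603 3.417 0.42  1.375] [-0.125  0.037  0.25 ]
[0.804 0.318 2.61  3.563 0.462 1.429] [-0.142  0.     0.15 ]
0.101 0.018 -0.006 0.002 -0.003 -0.017 -0.5; 0.204 0.036 -0.013 0.003 -0.003 -0.035 -0.5; 0.308 0.054 -0.02 0.002 0.002 -0.053 -0.5; 0.413 0.072 -0.028 0.001 0.01 -0.072 -0.5; 0.518 0.092 -0.036 0 0.021 -0.09 -0.5
0.104 0.019 -0.009 0 -0.002 -0.024 -0.5; 0.207 0.038 -0.019 -0.002 0 -0.049 -0.5; 0.309 0.057 -0.029 -0.004 0.005 -0.075 -0.5; 0.415 0.078 -0.041 -0.008 0.014 -0.103 -0.5; 0.517 0.098 -0.054 -0.013 0.026 -0.132 -0.5
0.104 0.02 -0.015 -0.002 -0.009 -0.032 -0.5; 0.209 0.04 -0.031 -0.005 -0.016 -0.068 -0.5; 0.311 0.059 -0.049 -0.01 -0.02 -0.105 -0.5; 0.415 0.079 -0.068 -0.017 -0.021 -0.144 -0.5; 0.516 0.098 -0.089 -0.025 -0.018 -0.184 -0.5
0.106 0.018 -0.024 -0.003 -0.027 -0.036 -0.5; 0.205 0.033 -0.048 -0.008 -0.051 -0.072 -0.5; 0.271 0.043 -0.064 -0.012 -0.066 -0.098 -0.5; 0.325 0.103 -0.077 0.044 -0.054 -0.205 -0.5; 0.376 0.164 -0.095 0.088 -0.04 -0.316 -0.5
0.046 0.055 -0.034 0.06 -0.04 -0.096 -0.5; 0.057 0.068 -0.043 0.073 -0.05 -0.12 -0.5
```

>>> send_rows --rows "0.101 0.018 -0.006 0.002 -0.003 -0.017 -0.5; 0.204 0.036 -0.013 0.003 -0.003 -0.035 -0.5; 0.308 0.054 -0.02 0.002 0.002 -0.053 -0.5; 0.413 0.072 -0.028 0.001 0.01 -0.072 -0.5; 0.518 0.092 -0.036 0 0.021 -0.09 -0.5"

```text
time_s: 11.18
position: [0.2262, 0.4781, 0.332]
eef_rot: [-0.355, 0.703, 0.266, -0.555]
ft_force: [0.4, 0.8, -0.1]
grip_width: 0.0644
```

>>> send_rows --rows "0.104 0.019 -0.009 0 -0.002 -0.024 -0.5; 0.207 0.038 -0.019 -0.002 0 -0.049 -0.5; 0.309 0.057 -0.029 -0.004 0.005 -0.075 -0.5; 0.415 0.078 -0.041 -0.008 0.014 -0.103 -0.5; 0.517 0.098 -0.054 -0.013 0.026 -0.132 -0.5"

```text
time_s: 11.8
position: [0.2762, 0.4568, 0.3337]
eef_rot: [0.634, -0.544, -0.038, 0.548]
ft_force: [-0.5, -0.1, 0.5]
grip_width: 0.0642
```

>>> send_rows --rows "0.104 0.02 -0.015 -0.002 -0.009 -0.032 -0.5; 0.209 0.04 -0.031 -0.005 -0.016 -0.068 -0.5; 0.311 0.059 -0.049 -0.01 -0.02 -0.105 -0.5; 0.415 0.079 -0.068 -0.017 -0.021 -0.144 -0.5; 0.516 0.098 -0.089 -0.025 -0.018 -0.184 -0.5"

```text
time_s: 12.42
position: [0.3246, 0.4029, 0.3146]
eef_rot: [0.828, -0.3, 0.181, 0.439]
ft_force: [0.1, -0.0, 0.4]
grip_width: 0.0641
```

>>> send_rows --rows "0.106 0.018 -0.024 -0.003 -0.027 -0.036 -0.5; 0.205 0.033 -0.048 -0.008 -0.051 -0.072 -0.5; 0.271 0.043 -0.064 -0.012 -0.066 -0.098 -0.5"

```text
time_s: 12.8
position: [0.3425, 0.3626, 0.2964]
eef_rot: [0.885, -0.149, 0.278, 0.344]
ft_force: [0.2, -0.1, -0.2]
grip_width: 0.0635
```

```bash
python3 - <<'E'
from mv import *
print(s["time_s"],p,q0,(p-SO)@Rz(np.radians(SY)))
qs=densify([q0,qe]); print(len(qs))
chain(qs,-.5,p,R)
np.save('pics/wc6.npy',cal("wrist")[1])
cv2.imwrite("pics/w6.png",robot.camera("wrist")[:,:,::-1])
E
```

```text
12.8 [0.343 0.363 0.296] [ 0.816 -0.002  2.598  3.362  0.395  1.339] [-0.125  0.05   0.296]
4
0.052 0.059 -0.022 0.063 -0.024 -0.1 -0.5; 0.101 0.116 -0.05 0.115 -0.049 -0.206 -0.5; 0.147 0.171 -0.083 0.155 -0.076 -0.316 -0.5; 0.157 0.185 -0.092 0.163 -0.083 -0.343 -0.5
```

View pics/w6.png

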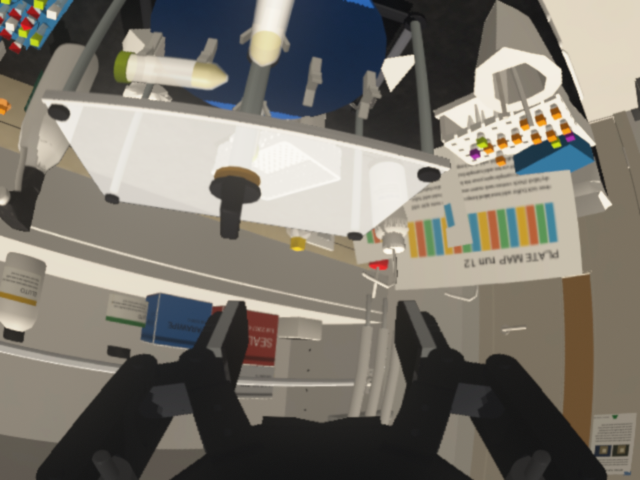

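>>> send_rows --rows "0.052 0.059 -0.022 0.063 -0.024 -0.1 -0.5; 0.101 0.116 -0.05 0.115 -0.049 -0.206 -0.5; 0.147 0.171 -0.083 0.155 -0.076 -0.316 -0.5; 0.157 0.185 -0.092 0.163 -0.083 -0.343 -0.5; 0.157 0.185 -0.092 0.163 -0.083 -0.343 -0.5"

```text
time_s: 13.48
position: [0.3512, 0.3112, 0.1503]
eef_rot: [0.87, -0.111, 0.424, 0.225]
ft_force: [-0.2, 0.6, 0.5]
grip_width: 0.0642
```

```bash
python3 - <<'E'
from mv import *
print(s["time_s"],p,q0,(p-SO)@Rz(np.radians(SY)))
plan(g,Rg,-.5); plan(*grasp(0),-.5)
np.save('pics/wc7.npy',cal("wrist")[1])
cv2.imwrite("pics/w7.png",robot.camera("wrist")[:,:,::-1])
E
```

```text
13.475 [0.351 0.311 0.15 ] [0.804 0.318 2.609 3.562 0.461 1.426] [-0.142  0.001  0.15 ]
turn deg 0.3 dist 0.8mm rows>= 0.029575490807027247
full: 0.0035 -0.0002 -0.0010 -0.0002 -0.0021 -0.0001 -0.5
turn deg 0.3 dist 109.9mm rows>= 1.7588382010224772
full: 0.0035 -0.0002 -0.0010 0.2748 -0.0025 -0.0000 -0.5
```

View pics/w7.png

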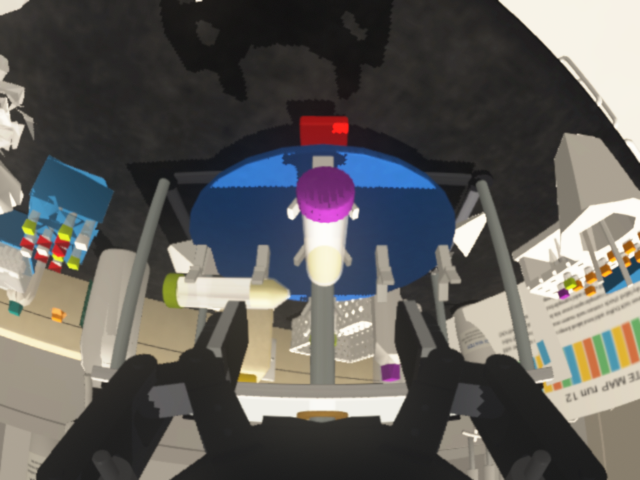

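```bash
python3 - <<'E'
from h import *
c=(cal("wrist")[0],np.load('pics/wc7.npy'))
st=np.array([[-.142,0,.077],[-.142,.0165,.077],[-.142,-.0165,.077],[-.142,0,.0935],[-.085,0,.077],[-.028,0,.077]])
print(proj("wrist",st@Rz(np.radians(SY)).T+SO,c).round(1))
t=cv2.imread('pics/w7.png')
cv2.imwrite('pics/w7c.png',cv2.resize(t[100:320,200:440],None,fx=3.2,fy=2.7,interpolation=cv2.INTER_CUBIC))
E
```

```text
[[323.7 185.6]
 [353.6 185.9]
 [293.6 185.5]
 [323.7 209.4]
 [322.8 241.6]
 [322.1 279.8]]
```

View pics/w7c.png

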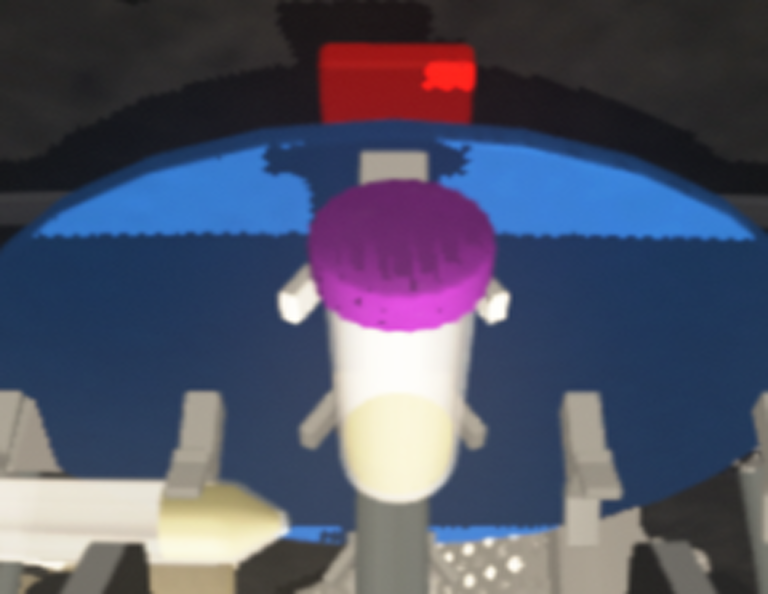

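>>> send_rows --rows "0 0 0 0.09 0 0 -0.5; 0 0 0 0.17 0 0 -0.5; 0.002 0 0 0.24 0 0 -0.5; 0.003 0 0 0.275 0 0 -0.5; 0.003 0 0 0.275 0 0 -0.5"

```text
time_s: 14.15
position: [0.4104, 0.3438, 0.0638]
eef_rot: [0.87, -0.108, 0.425, 0.224]
ft_force: [0.4, 0.8, -1.1]
grip_width: 0.0639
```

```bash
python3 - <<'E'
from mv import *
print(s["time_s"],p,q0,(p-SO)@Rz(np.radians(SY)),s["ft_force"])
plan(*grasp(0),-.5)
cv2.imwrite("pics/w8.png",robot.camera("wrist")[:,:,::-1])
cv2.imwrite("pics/s8.png",cv2.resize(robot.camera("scene")[120:320,100:340,::-1],None,fx=3,fy=3))
E
```

```text
14.15 [0.41  0.344 0.064] [0.741 0.627 2.526 3.374 0.674 1.578] [-0.075  0.001  0.064] [ 0.355  0.812 -1.098]
turn deg 0.1 dist 0.8mm rows>= 0.013418287707838662
full: -0.0008 -0.0001 -0.0008 0.0004 -0.0021 -0.0001 -0.5
```

View pics/w8.png

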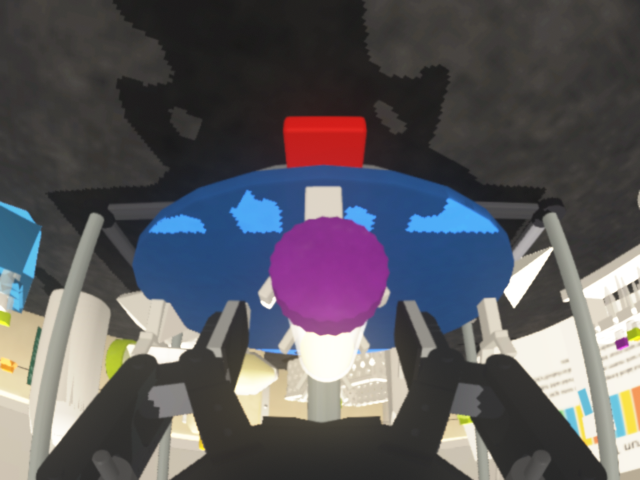

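View pics/s8.png

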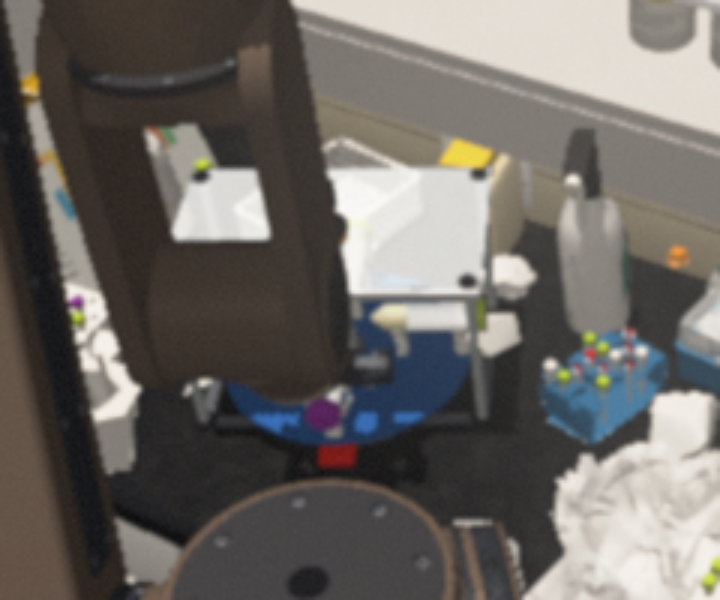

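>>> send_rows --rows "0 0 0 0 0.003 0 0; 0 0 0 0 0.003 0 0.2; 0 0 0 0 0.003 0 0.3; 0 0 0 0 0.003 0 0.4; 0 0 0 0 0.003 0 0.5"

```text
time_s: 14.88
position: [0.4094, 0.3446, 0.0636]
eef_rot: [0.87, -0.108, 0.425, 0.224]
ft_force: [-4.1, -1.1, 10.2]
grip_width: 0.0261
```

```bash
python3 - <<'E'
from mv import *
print(s["time_s"],p,(p-SO)@Rz(np.radians(SY)),s["ft_force"],s["grip_width"])
cv2.imwrite("pics/w9.png",robot.camera("wrist")[150:450,170:490,::-1].repeat(2,0).repeat(2,1))
E
```

```text
14.875 [0.409 0.345 0.064] [-0.075  0.002  0.064] [-4.085 -1.108 10.215] 0.026069787629694894
```

View pics/w9.png

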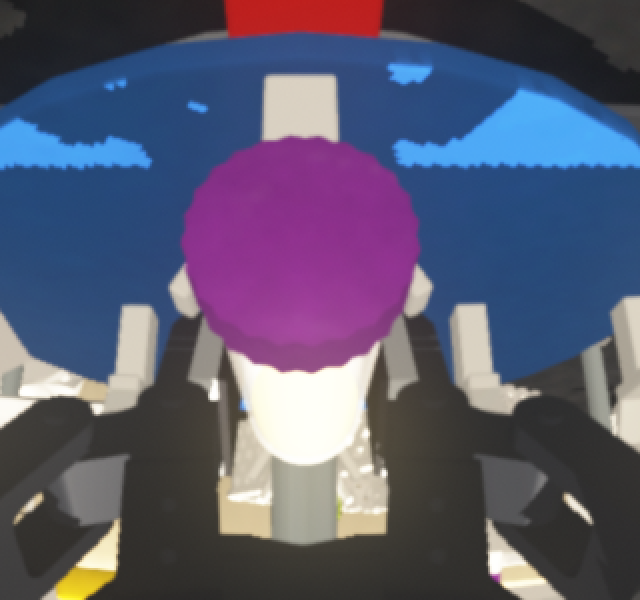

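>>> send_rows --rows "0 0 0 0 0 0 0.8; 0 0 0 0 0 0 0.8; 0 0 0 0 0 0 0.8; 0 0 0 -0.02 0 0 0.8; 0 0 0 -0.05 0 0 0.8"

```text
time_s: 15.55
position: [0.3983, 0.3382, 0.0792]
eef_rot: [0.87, -0.108, 0.426, 0.223]
ft_force: [1.3, -0.2, -1.0]
grip_width: 0.0262
```

```bash
python3 - <<'E'
from mv import *
print(s["time_s"],p,(p-SO)@Rz(np.radians(SY)),s["ft_force"],s["grip_width"])
cv2.imwrite("pics/w10.png",robot.camera("wrist")[150:450,170:490,::-1].repeat(2,0).repeat(2,1))
E
```

```text
15.55 [0.398 0.338 0.079] [-0.088  0.002  0.079] [ 1.288 -0.223 -0.984] 0.026177570829702897
```

View pics/w10.png

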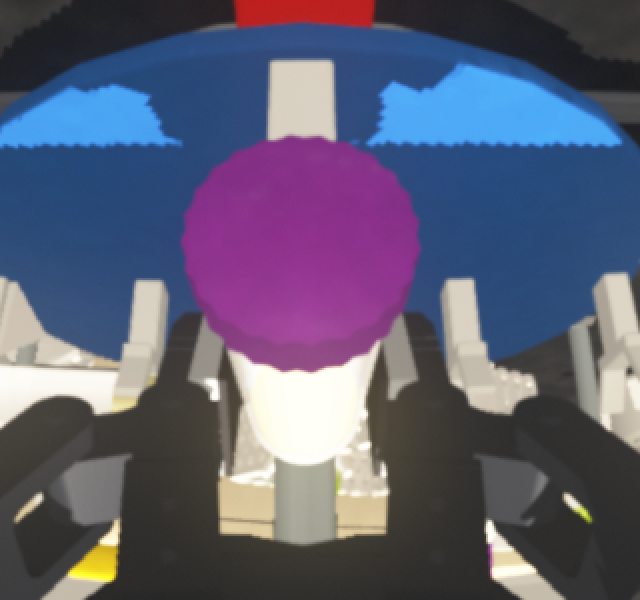

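>>> send_rows --rows "0 0 0 -0.06 0 0 0.8; 0 0 0 -0.13 0 0 0.8; 0 0 0 -0.2 0 0 0.8; 0 0 0 -0.25 0 0 0.8; 0 0 0 -0.25 0 0 0.8"

```text
time_s: 16.23
position: [0.3445, 0.3089, 0.1593]
eef_rot: [0.871, -0.108, 0.424, 0.224]
ft_force: [-0.2, 0.1, -0.2]
grip_width: 0.0262
```

```bash
python3 - <<'E'
from mv import *
print(s["time_s"],p,q0,(p-SO)@Rz(np.radians(SY)),s["ft_force"],s["grip_width"])
t=cv2.imread('pics/top0.png');s_=cv2.imread('pics/scene0.png')
cv2.imwrite('pics/r1.png',cv2.resize(t[205:270,375:440],None,fx=9,fy=9,interpolation=cv2.INTER_CUBIC))
cv2.imwrite('pics/r2.png',cv2.resize(s_[280:340,375:445],None,fx=9,fy=9,interpolation=cv2.INTER_CUBIC))
cv2.imwrite("pics/s11.png",robot.camera("scene")[:,:,::-1])
E
```

```text
16.225 [0.345 0.309 0.159] [0.817 0.281 2.613 3.607 0.435 1.396] [-0.149  0.002  0.159] [-0.213  0.084 -0.165] 0.02622854785557611
```

View pics/r1.png

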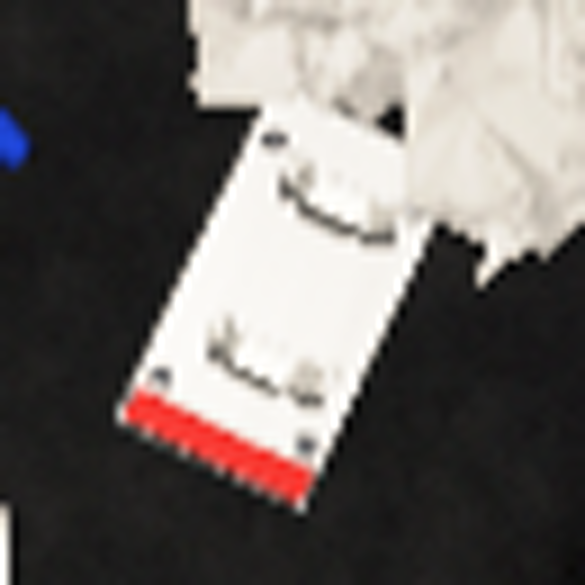

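View pics/r2.png

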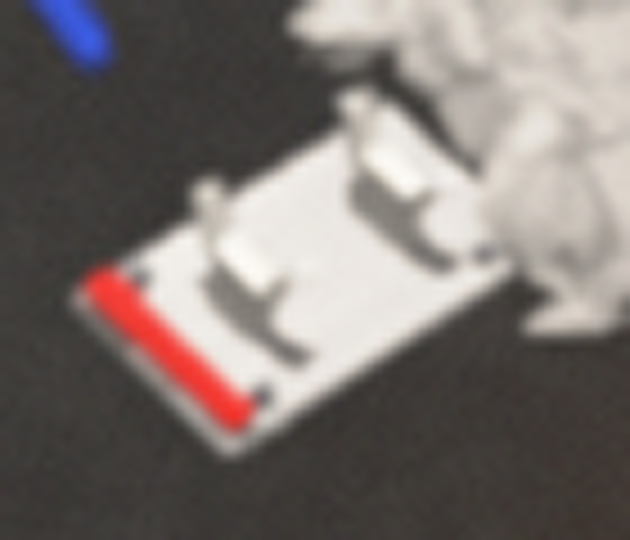

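View pics/s11.png

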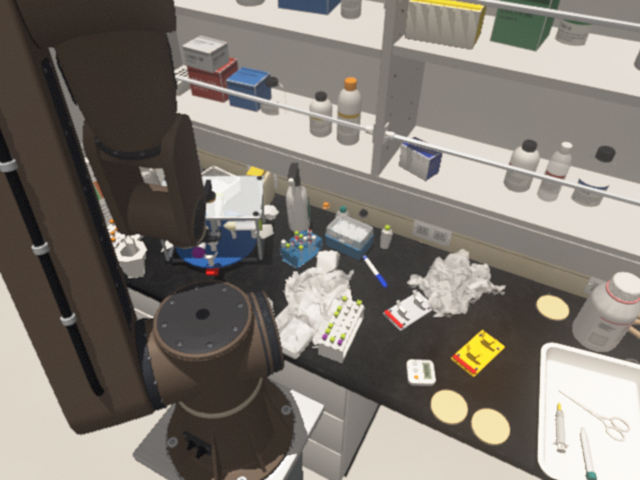

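```bash
python3 - <<'E'
from h import *
T=lambda a:np.array(a)/9+[375,205]
S=lambda a:np.array(a)/9+[375,280]
ct,cs=cal("top"),cal("scene")
print(onz("top",T([[289,290]]),.009,ct),onz("scene",S([[314,264]]),.009,cs))
# screws (+-a, +-b), corners, fit
def f(x,full=False):
    cx,cy,th,a,b=x
    def w(P): return np.array(P)@Rz(th).T+[cx,cy,0]
    top=w([[-a,b,.009],[-a,-b,.009],[a,b,.009],[-.065,.035,.006],[-.065,-.035,.006],[-.058,0,.015]])
    to=T([[160,378],[305,443],[273,138],[122,413],[300,507],[218,447]])
    sc=w([[-a,b,.009],[-a,-b,.009],[a,-b,.009],[-.065,.035,.004],[-.065,-.035,.002],[-.058,0,.015]])
    so=S([[143,278],[263,395],[485,250],[75,298],[230,455],[168,348]])
    return np.r_[(proj("top",top,ct)-to).ravel(),(proj("scene",sc,cs)-so).ravel()]
r=least_squares(f,[.5,-.23,-.45,.05,.028]);print(r.x,np.degrees(r.x[2]));print(r.fun.reshape(-1,2).round(2))
for sl in (slice(0,12),slice(12,24)):
    q=least_squares(lambda x:np.r_[f(x)[sl],(x[3:]-r.x[3:])*1000],r.x);print(q.x)
E
```

```text
[[ 0.50181839 -0.2403436   0.009     ]] [[ 0.50337906 -0.23853794  0.009     ]]
[ 0.50223942 -0.23943613 -0.45864278  0.04553881  0.0262361 ] -26.278295715578636
[[-0.07 -0.41]
 [-0.5  -0.04]
 [-0.08 -0.16]
 [-1.31  0.25]
 [-0.18 -0.05]
 [-0.08 -0.86]
 [ 0.11  0.48]
 [ 0.09  0.15]
 [ 0.11  0.36]
 [-0.07  0.69]
 [ 0.27  0.8 ]
 [ 0.67 -0.23]]
[ 0.50168721 -0.2404039  -0.45388054  0.04555673  0.02633047]
[ 0.50310282 -0.23869469 -0.46398027  0.04553451  0.02629709]
```

```bash
cat >> h.py <<'E'
RC=np.array([.5026,-.2393,0]);RY=-26.3
def place(z,lean=38,past=.017,dx=0,dy=0):
    R=Rd(RY,lean); mid=RC+Rz(np.radians(RY))@[dx,dy,z]
    return mid+past*R[:,0],R
E
cat > mv2.py <<'E'
from kin import *
from h import *
np.set_printoptions(precision=3,suppress=True)
s,p,R=tip(); q0=s["qpos"]
sd=np.array([-.3,.6,2.4,3.3,.6,1.5])
E
python3 - <<'E'
from mv2 import *
for z in (.05,.1,.15,.2,.25,.3):
  for sd in (sd,np.array([-.3,.3,2.2,0.3,.3,-1.5])):
    print(z,*ik(*place(z),sd))
E
```

```text
0.05 [-0.525  0.704  2.475  3.079  0.701  1.567] 2.5529160218020836e-08 1.551691242731626e-08
0.05 [-0.555  0.55   2.212  1.265  0.09  -2.92 ] 19.68243381225896 17.759604120504655
0.1 [-0.556  0.449  2.249  1.267  0.09  -2.92 ] 16.03803511520608 14.045901759061511
0.1 [-0.556  0.449  2.249  1.267  0.09  -2.92 ] 16.03803511520608 14.045901759061511
0.15 [-0.556  0.35   2.279  1.268  0.09  -2.92 ] 11.79618726054547 10.084322677721142
0.15 [-0.556  0.35   2.279  1.268  0.09  -2.92 ] 11.79618726054547 10.084322677721142
0.2 [-0.556  0.253  2.302  1.27   0.09  -2.92 ] 7.0359552426213545 5.957018617572101
0.2 [-0.556  0.253  2.302  1.27   0.09  -2.92 ] 7.0359552426213545 5.957018617572101
0.25 [-0.557  0.161  2.318  1.272  0.09  -2.92 ] 2.0672814320875985 2.047077627331107
0.25 [-0.557  0.161  2.318  1.272  0.09  -2.92 ] 2.0672814320875985 2.047077627331107
0.3 [-0.525  0.069  2.274  0.288  0.142 -1.908] 1.2412670766236365e-13 1.2704333374884372e-14
0.3 [-0.525  0.069  2.274  0.288  0.142 -1.908] 1.2412670766236365e-13 1.2704333374884372e-14
```

```bash
python3 - <<'E'
from mv2 import *
q=ik(*place(.05),sd)[0]
for z in (.05,.065,.08,.1,.12,.15,.18):
    q,e,a=ik(*place(z),q); print(z,q,e,a)
q5=ik(*place(.12),ik(*place(.05),sd)[0])[0]
def show(q):
    P,Q=fk(q,X); mid=P-.017*Q[:,0]; print(q,"tcp",P,"mid",mid,"lean",np.degrees(np.arccos(-Q[2,0])),"cap z",(mid+Q@[-.616*.05,0,-.788*.05])[2], "elbow/wrist", (fk(q,X)[0]-.3717*Q[:,0]))
show(q0)
for d in ([0,-.3,-.05,-.15,0,0],[0,-.35,-.2,-.2,.1,0],[0,-.3,-.3,-.25,.15,0]): show(q0+np.array(d))
print()
show(q5)
for d in ([0,-.3,0,0,0,0],[0,-.3,.05,0,0,0],[0,-.4,-.1,0,0.1,0]): show(q5+np.array(d))
E
```

```text
0.05 [-0.525  0.704  2.475  3.079  0.701  1.567] 2.5529160218020836e-08 1.551691242731626e-08
0.065 [-0.525  0.659  2.473  3.075  0.654  1.572] 2.6571524563192843e-12 6.596657765827603e-13
0.08 [-0.525  0.614  2.47   3.071  0.606  1.577] 1.878224129100172e-12 3.6498536537079655e-13
0.1 [-0.525  0.555  2.463  3.063  0.54   1.586] 5.6366496940579295e-11 1.8291849299040917e-11
0.12 [-0.525  0.497  2.454  3.053  0.473  1.598] 5.016863096584108e-11 8.645363187630373e-12
0.15 [-0.525  0.412  2.435  3.03   0.37   1.623] 2.39787305233801e-08 5.637722981317876e-09
0.18 [-0.525  0.332  2.411  2.988  0.266  1.668] 1.2719202621569003e-13 7.905795272933792e-15
[0.817 0.283 2.612 3.605 0.436 1.398] tcp [0.345 0.309 0.159] mid [0.336 0.304 0.172] lean 38.05766063721826 cap z 0.17212233902174762 elbow/wrist [0.145 0.198 0.451]
[ 0.817 -0.017  2.562  3.455  0.436  1.398] tcp [0.373 0.371 0.333] mid [0.361 0.362 0.342] lean 58.33366804927946 cap z 0.32451502103210245 elbow/wrist [0.123 0.176 0.528]
[ 0.817 -0.067  2.412  3.405  0.536  1.398] tcp [0.433 0.433 0.486] mid [0.42  0.423 0.49 ] lean 75.5526
[... 266 characters left out ...]
053  0.473  1.598] tcp [ 0.512 -0.244  0.107] mid [ 0.503 -0.239  0.12 ] lean 38.000000000000036 cap z 0.12001366908325624 elbow/wrist [ 0.307 -0.143  0.4  ]
[-0.525  0.197  2.454  3.053  0.473  1.598] tcp [ 0.544 -0.263  0.283] mid [ 0.532 -0.256  0.293] lean 55.16146178730691 cap z 0.2780664592525699 elbow/wrist [ 0.273 -0.123  0.495]
[-0.525  0.197  2.504  3.053  0.473  1.598] tcp [ 0.517 -0.247  0.26 ] mid [ 0.505 -0.241  0.27 ] lean 52.30026070343651 cap z 0.25765989699652825 elbow/wrist [ 0.255 -0.113  0.487]
[-0.525  0.097  2.354  3.053  0.573  1.598] tcp [ 0.604 -0.294  0.435] mid [ 0.589 -0.286  0.441] lean 72.32746705001014 cap z 0.412377068819984 elbow/wrist [ 0.289 -0.132  0.548]
```

```bash
cat >> mv2.py <<'E'
def show(q):
    P,Q=fk(q,X); mid=P-.017*Q[:,0]; ax=Q@[-.616,0,-.788]; print(q,"mid",mid,"stand",(mid-SO)@Rz(np.radians(SY)),"tip",((mid-.057*ax)-SO)@Rz(np.radians(SY)),"cap",mid+.057*ax)
E
python3 - <<'E'
from mv2 import *
qp=ik(*place(.05),sd)[0]
q5=ik(*place(.12),qp)[0]
qA=q0+np.array([0,-.28,-.03,-.15,0,0])
qC=np.array([-.525,.15,2.48,3.1,.46,1.55])
qs=densify([q0,qA,qC,q5],maxdeg=8,maxmm=40); print(len(qs))
for q in qs[::2]: show(q)
chain(qs,.8,p,R)
E
```

```text
28
[0.817 0.218 2.605 3.57  0.436 1.398] mid [0.343 0.319 0.205] stand [-0.146  0.011  0.205] tip [-0.089  0.013  0.209] cap [0.294 0.29  0.201]
[0.817 0.084 2.591 3.499 0.436 1.398] mid [0.352 0.343 0.276] stand [-0.126  0.028  0.276] tip [-0.071  0.033  0.289] cap [0.306 0.311 0.264]
[0.817 0.003 2.582 3.455 0.436 1.398] mid [0.354 0.353 0.322] stand [-0.12   0.037  0.322] tip [-0.066  0.044  0.339] cap [0.31  0.321 0.304]
[0.658 0.021 2.57  3.413 0.439 1.416] mid [0.409 0.303 0.321] stand [-0.095 -0.034  0.321] tip [-0.041 -0.034  0.338] cap [0.362 0.277 0.303]
[0.496 0.038 2.558 3.37  0.441 1.434] mid [0.458 0.243 0.319] stand [-0.082 -0.11   0.319] tip [-0.028 -0.117  0.337] cap [0.407 0.223 0.302]
[0.347 0.055 2.546 3.331 0.444 1.451] mid [0.495 0.18  0.318] stand [-0.079 -0.183  0.318] tip [-0.027 -0.196  0.336] cap [0.442 0.167 0.3  ]
[0.194 0.071 2.535 3.291 0.447 1.468] mid [0.523 0.111 0.316] stand [-0.088 -0.258  0.316] tip [-0.037 -0.278  0.334] cap [0.47  0.104 0.298]
[0.046 0.088 2.523 3.251 0.45  1.485] mid [0.542 0.038 0.314] stand [-0.107 -0.33   0.314] tip [-0.059 
[... 1440 characters left out ...]
42 0 -0.071 0.024 -0.185 0.012 0.8; 0.065 0.001 -0.109 0.029 -0.284 0.012 0.8; 0.087 0.002 -0.145 0.027 -0.382 0.008 0.8; 0.108 0.003 -0.18 0.02 -0.475 0 0.8
0.022 0.001 -0.036 0.013 -0.096 0.004 0.8; 0.043 0.002 -0.072 0.021 -0.195 0.004 0.8; 0.065 0.004 -0.107 0.024 -0.292 0 0.8; 0.085 0.006 -0.14 0.02 -0.385 -0.008 0.8; 0.105 0.007 -0.173 0.012 -0.478 -0.019 0.8
0.02 0.002 -0.033 0.011 -0.093 0 0.8; 0.041 0.004 -0.067 0.017 -0.19 -0.004 0.8; 0.061 0.006 -0.098 0.018 -0.28 -0.011 0.8; 0.065 0.047 -0.09 0.074 -0.273 -0.087 0.8; 0.07 0.088 -0.083 0.124 -0.266 -0.167 0.8
0.002 0.041 0.005 0.055 0.007 -0.077 0.8; 0.004 0.083 0.011 0.107 0.015 -0.161 0.8; 0.007 0.122 0.015 0.15 0.022 -0.241 0.8
```

>>> send_rows --rows "-0.012 -0.048 0.021 -0.044 0.025 0.08 0.8; -0.026 -0.098 0.041 -0.097 0.049 0.159 0.8; -0.039 -0.147 0.059 -0.156 0.07 0.234 0.8; -0.053 -0.196 0.075 -0.219 0.089 0.304 0.8; -0.057 -0.208 0.078 -0.236 0.093 0.32 0.8"

```text
time_s: 16.9
position: [0.3653, 0.3623, 0.3121]
eef_rot: [0.906, -0.084, 0.28, 0.306]
ft_force: [0.0, -0.5, -0.3]
grip_width: 0.0261
```

>>> send_rows --rows "0.023 -0.001 -0.038 0.017 -0.093 0.012 0.8; 0.045 -0.002 -0.077 0.028 -0.189 0.021 0.8; 0.068 -0.003 -0.116 0.033 -0.287 0.025 0.8; 0.092 -0.003 -0.155 0.033 -0.387 0.025 0.8; 0.113 -0.003 -0.191 0.026 -0.479 0.021 0.8"

```text
time_s: 17.52
position: [0.4915, 0.2156, 0.307]
eef_rot: [0.945, -0.046, 0.29, 0.147]
ft_force: [-2.0, 0.9, 0.3]
grip_width: 0.0262
```

>>> send_rows --rows "0.021 0 -0.036 0.015 -0.092 0.008 0.8; 0.042 0 -0.071 0.024 -0.185 0.012 0.8; 0.065 0.001 -0.109 0.029 -0.284 0.012 0.8; 0.087 0.002 -0.145 0.027 -0.382 0.008 0.8; 0.108 0.003 -0.18 0.02 -0.475 0 0.8"

```text
time_s: 18.15
position: [0.5557, 0.0366, 0.3026]
eef_rot: [0.956, -0.008, 0.294, -0.005]
ft_force: [-0.0, 0.1, -0.5]
grip_width: 0.0261
```

>>> send_rows --rows "0.022 0.001 -0.036 0.013 -0.096 0.004 0.8; 0.043 0.002 -0.072 0.021 -0.195 0.004 0.8; 0.065 0.004 -0.107 0.024 -0.292 0 0.8; 0.085 0.006 -0.14 0.02 -0.385 -0.008 0.8; 0.105 0.007 -0.173 0.012 -0.478 -0.019 0.8"

```text
time_s: 18.77
position: [0.5546, -0.1546, 0.2969]
eef_rot: [0.943, 0.03, 0.295, -0.151]
ft_force: [0.9, 0.9, 0.3]
grip_width: 0.026
```

```bash
python3 - <<'E'
from mv2 import *
print(s["time_s"],s["ft_force"],s["grip_width"]); show(q0)
np.save('pics/wc12.npy',cal("wrist")[1])
cv2.imwrite("pics/w12.png",robot.camera("wrist")[:,:,::-1])
qp=ik(*place(.05),sd)[0]
q5=ik(*place(.12),qp)[0]
qC=np.array([-.525,.15,2.48,3.1,.46,1.55])
qs=densify([q0,qC,q5],maxdeg=8,maxmm=40); print(len(qs))
chain(qs,.8,p,R)
E
```

```text
18.775 [0.855 0.92  0.269] 0.02596805652436049
[-0.319  0.129  2.495  3.162  0.454  1.519] mid [ 0.541 -0.15   0.307] stand [-0.198 -0.495  0.307] tip [-0.16  -0.534  0.324] cap [ 0.489 -0.134  0.289]
8
0.022 0.001 -0.035 0.011 -0.099 0.001 0.8; 0.044 0.003 -0.068 0.017 -0.198 -0.002 0.8; 0.061 0.004 -0.095 0.017 -0.276 -0.007 0.8; 0.066 0.045 -0.088 0.073 -0.269 -0.083 0.8; 0.071 0.085 -0.081 0.124 -0.261 -0.163 0.8
0.002 0.041 0.005 0.055 0.007 -0.077 0.8; 0.004 0.083 0.011 0.107 0.015 -0.161 0.8; 0.007 0.122 0.015 0.15 0.022 -0.241 0.8
```

View pics/w12.png

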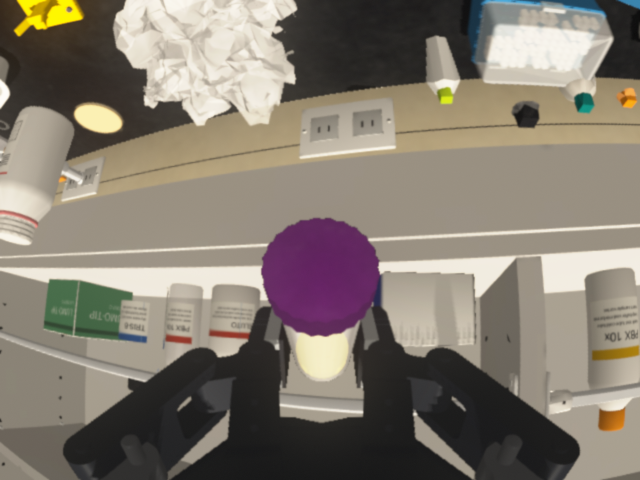

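>>> send_rows --rows "0.022 0.001 -0.035 0.011 -0.099 0.001 0.8; 0.044 0.003 -0.068 0.017 -0.198 -0.002 0.8; 0.061 0.004 -0.095 0.017 -0.276 -0.007 0.8; 0.066 0.045 -0.088 0.073 -0.269 -0.083 0.8; 0.071 0.085 -0.081 0.124 -0.261 -0.163 0.8"

```text
time_s: 19.45
position: [0.5266, -0.2571, 0.2182]
eef_rot: [0.909, 0.072, 0.347, -0.22]
ft_force: [0.0, -0.5, -1.1]
grip_width: 0.0263
```

>>> send_rows --rows "0.002 0.041 0.005 0.055 0.007 -0.077 0.8; 0.004 0.083 0.011 0.107 0.015 -0.161 0.8; 0.007 0.122 0.015 0.15 0.022 -0.241 0.8; 0.007 0.122 0.015 0.15 0.022 -0.241 0.8"

```text
time_s: 19.95
position: [0.512, -0.2423, 0.105]
eef_rot: [0.875, 0.1, 0.428, -0.204]
ft_force: [0.9, -0.1, 0.5]
grip_width: 0.0261
```

```bash
python3 - <<'E'
from mv2 import *
print(s["time_s"],s["ft_force"],s["grip_width"],p); show(q0)
plan(*place(.12),.8)
c=cal("wrist");np.save('pics/wc13.npy',c[1])
cv2.imwrite("pics/w13.png",robot.camera("wrist")[:,:,::-1])
cv2.imwrite("pics/s13.png",cv2.resize(robot.camera("scene")[240:400,330:530,::-1],None,fx=4,fy=3.7,interpolation=cv2.INTER_CUBIC))
cv2.imwrite("pics/t13.png",cv2.resize(robot.camera("top")[190:310,340:500,::-1],None,fx=5,fy=5,interpolation=cv2.INTER_CUBIC))
st=np.array([[-.065,.035,.008],[-.065,-.035,.008],[.065,.035,.008],[.065,-.035,.008],[-.058,0,.015]])
print(proj("wrist",st@Rz(np.radians(RY)).T+RC,c).round(1))
E
```

```text
19.95 [ 0.884 -0.147  0.454] 0.026070085730912924 [ 0.512 -0.242  0.105]
[-0.521  0.5    2.454  3.056  0.475  1.598] mid [ 0.503 -0.238  0.118] stand [-0.274 -0.553  0.118] tip [-0.241 -0.6    0.118] cap [ 0.452 -0.212  0.119]
turn deg 0.1 dist 2.3mm rows>= 0.03618869154076944
full: -0.0001 -0.0012 -0.0005 -0.0020 -0.0037 0.0037 0.8
[[396.9  40.2]
 [244.3  40.2]
 [370.3 210.4]
 [271.1 210.4]
 [320.6  57.5]]
```

View pics/w13.png

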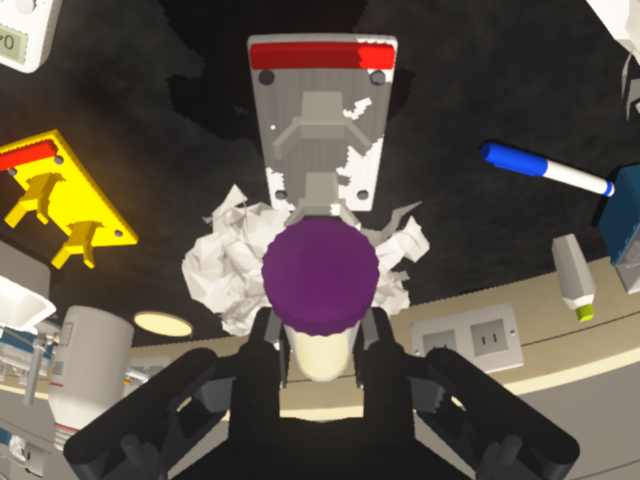

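View pics/s13.png

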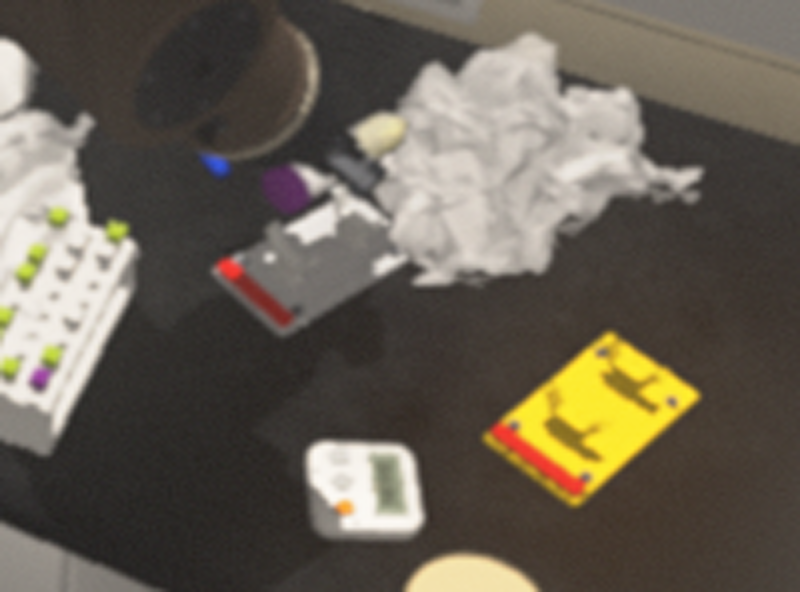

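View pics/t13.png

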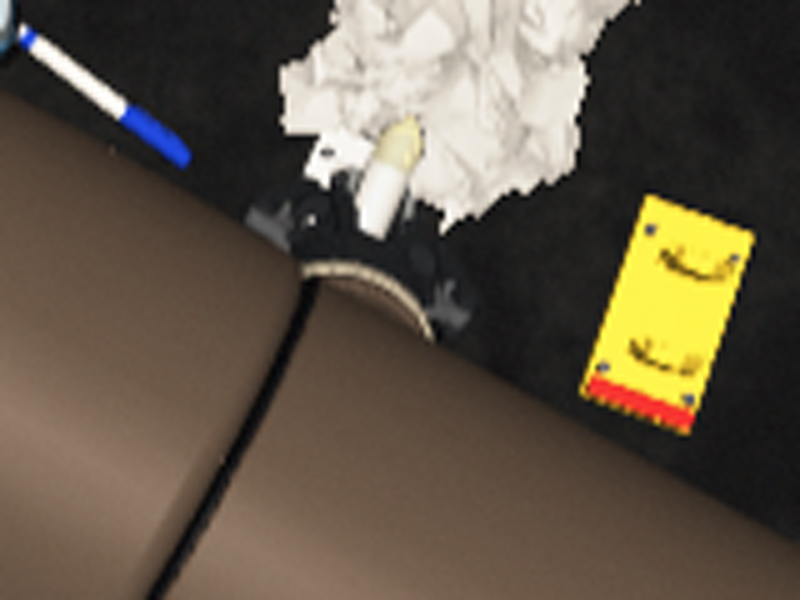

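```bash
python3 - <<'E'
from mv2 import *
t=cv2.imread('pics/w13.png')
cv2.imwrite('pics/w13c.png',cv2.resize(t[20:220,230:410],None,fx=4,fy=3,interpolation=cv2.INTER_CUBIC))
E
```

```text
(no output)
```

View pics/w13c.png

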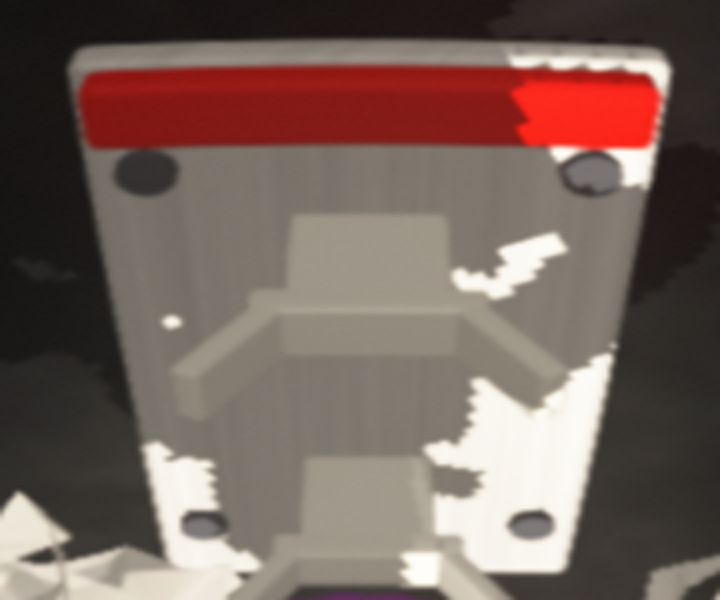

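```bash
python3 - <<'E'
from mv2 import *
c=(cal("wrist")[0],np.load('pics/wc13.npy'))
V=lambda a:np.array(a)/[4,3]+[230,20]
obs=V([[146,173],[591,173],[204,524],[531,524],[70,60],[671,63],[567,571],[282,312],[465,312]])
def f(x):
    a,b=x[3:5]
    P=np.array([[-a,-b,.009],[-a,b,.009],[a,-b,.009],[a,b,.009],[-.065,-.035,.006],[-.065,.035,.006],[.065,.035,.008],[-.025,-x[5],.034],[-.025,x[5],.034]])
    return (proj("wrist",P@Rz(x[2]).T+[x[0],x[1],0],c)-obs).ravel()
w=np.repeat([1]*7+[0]*2,2)
r=least_squares(lambda x:np.r_[f(x)*w,0*x[5]],[.502,-.239,-.459,.0455,.0262,.01]);print(r.x,np.degrees(r.x[2]));print(f(r.x).reshape(-1,2).round(1))
r2=least_squares(f,r.x);print(r2.x);print(r2.fun.reshape(-1,2).round(1))
# saddle height check
E
```

```text
[ 0.504 -0.239 -0.459  0.045  0.027  0.01 ] -26.299620776093473
[[ 0.3 -0.2]
 [ 0.2 -0.1]
 [ 0.1 -0.3]
 [ 0.2 -0.2]
 [-0.4  0.4]
 [ 0.  -0.4]
 [-0.4  1.1]
 [ 0.8 16. ]
 [-2.7 16.1]]
[ 0.502 -0.238 -0.461  0.044  0.027  0.011]
[[ 0.7 -2.7]
 [ 0.4 -2.4]
 [-0.2 -4.3]
 [ 0.5 -4.2]
 [-0.7 -4.8]
 [ 1.1 -5.3]
 [-0.1 -1.2]
 [-0.6 11.7]
 [-0.9 11.8]]
```

```bash
sed -i 's/^RC=.*;RY/RC=np.array([.5036,-.2391,0]);RY/' h.py; python3 - <<'E'
from mv2 import *
c=(cal("wrist")[0],np.load('pics/wc13.npy'))
ax=R@[-.616,0,-.788]; up=np.cross(ax,R[:,1]); up*=np.sign(up[2])
for past in (.014,.017,.02):
  for sh in (-.003,0,.003):
    ctr=p-past*R[:,0]+ (.057+sh)*ax
    pts=proj("wrist",np.array([ctr,ctr+.0165*R[:,1],ctr-.0165*R[:,1],ctr+.0165*up,ctr-.0165*up]),c)
    print(past,sh,pts.round(0).tolist())
t=cv2.imread('pics/w13.png')
cv2.imwrite('pics/w13d.png',cv2.resize(t[200:400,220:420],None,fx=3,fy=3,interpolation=cv2.INTER_CUBIC))
plan(*place(.12),.8);plan(*place(.07),.8);plan(*place(.05),.8)
E
```

```text
0.014 -0.003 [[325.0, 273.0], [385.0, 273.0], [266.0, 273.0], [326.0, 330.0], [325.0, 224.0]]
0.014 0 [[325.0, 268.0], [386.0, 268.0], [264.0, 268.0], [326.0, 326.0], [325.0, 218.0]]
0.014 0.003 [[326.0, 263.0], [388.0, 262.0], [263.0, 262.0], [326.0, 322.0], [325.0, 212.0]]
0.017 -0.003 [[325.0, 278.0], [387.0, 277.0], [264.0, 278.0], [326.0, 337.0], [325.0, 227.0]]
0.017 0 [[326.0, 273.0], [388.0, 272.0], [263.0, 272.0], [326.0, 333.0], [325.0, 221.0]]
0.017 0.003 [[326.0, 267.0], [390.0, 267.0], [261.0, 267.0], [326.0, 329.0], [325.0, 215.0]]
0.02 -0.003 [[326.0, 283.0], [388.0, 282.0], [263.0, 282.0], [326.0, 343.0], [325.0, 230.0]]
0.02 0 [[326.0, 277.0], [390.0, 277.0], [261.0, 277.0], [326.0, 340.0], [325.0, 224.0]]
0.02 0.003 [[326.0, 272.0], [392.0, 271.0], [259.0, 271.0], [326.0, 336.0], [325.0, 218.0]]
turn deg 0.3 dist 2.1mm rows>= 0.033018155267883535
full: 0.0003 0.0030 -0.0003 0.0039 -0.0021 -0.0026 0.8
turn deg 0.3 dist 51.9mm rows>= 0.8302140562972057
full: 0.0003 0.0030 -0.0003 0.1021 -0.0021 -0.0800 0.8
turn deg 0.3 dist 71.9mm rows>= 1.1501832252088908
full: 0.0003 0.0030 -0.0003 0.1414 -0.0021 -0.1110 0.8
```

View pics/w13d.png

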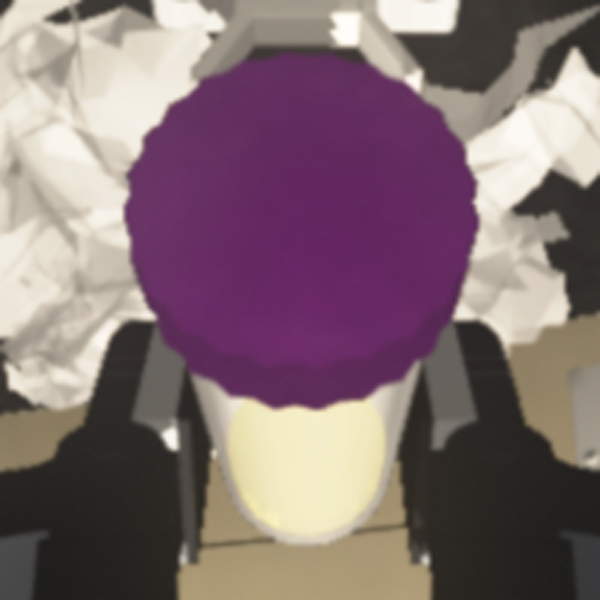

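>>> send_rows --rows "0 0.003 0 0.05 0 -0.04 0.8; 0 0.003 0 0.102 0 -0.08 0.8; 0 0.003 0 0.125 0 -0.098 0.8; 0 0.003 0 0.138 0 -0.108 0.8; 0 0.003 0 0.138 0 -0.108 0.8"

```text
time_s: 20.72
position: [0.5133, -0.2429, 0.0383]
eef_rot: [0.875, 0.1, 0.427, -0.204]
ft_force: [-0.7, 0.1, -0.4]
grip_width: 0.0261
```

```bash
python3 - <<'E'
from mv2 import *
print(s["time_s"],s["ft_force"],s["grip_width"],p); show(q0)
plan(*place(.05),.8);plan(*place(.047),.8)
cv2.imwrite("pics/w14.png",robot.camera("wrist")[:,:,::-1])
E
```

```text
20.725 [-0.738  0.074 -0.444] 0.02606304247533418 [ 0.513 -0.243  0.038]
[-0.521  0.698  2.473  3.081  0.692  1.568] mid [ 0.504 -0.238  0.052] stand [-0.273 -0.554  0.052] tip [-0.24  -0.601  0.052] cap [ 0.453 -0.213  0.052]
turn deg 0.1 dist 1.9mm rows>= 0.031076636583438216
full: 0.0003 -0.0004 -0.0004 0.0035 -0.0022 -0.0026 0.8
turn deg 0.1 dist 4.8mm rows>= 0.07698033014676259
full: 0.0003 -0.0004 -0.0004 0.0094 -0.0022 -0.0072 0.8
```

View pics/w14.png

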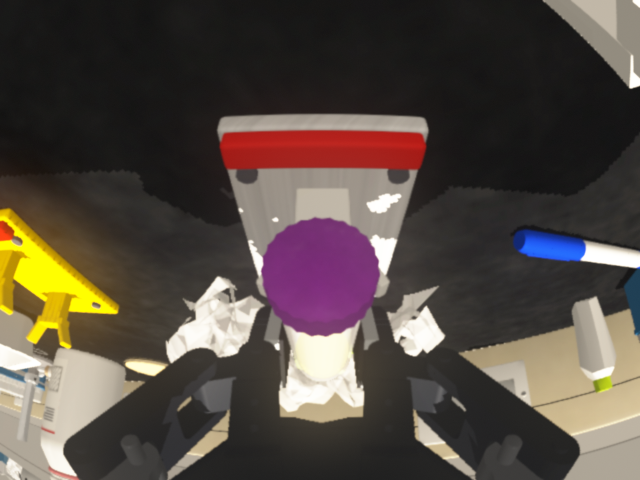

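>>> send_rows --rows "0 0 0 0.0035 0.001 -0.0026 0.8; 0 0 0 0.0074 0.001 -0.0057 0.8; 0 0 0 0.0074 0.001 -0.0057 0.8"

```text
time_s: 21.15
position: [0.5139, -0.2427, 0.0356]
eef_rot: [0.876, 0.099, 0.426, -0.204]
ft_force: [-7.3, 3.1, 21.0]
grip_width: 0.0263
```

>>> send_rows --rows "0 0 0 -0.002 0 0.0015 0.8; 0 0 0 -0.002 0 0.0015 0.8"

```text
time_s: 21.4
position: [0.5136, -0.2426, 0.0357]
eef_rot: [0.875, 0.1, 0.427, -0.204]
ft_force: [-2.2, 1.3, 7.2]
grip_width: 0.0263
```

```bash
python3 - <<'E'
from mv2 import *
print(s["time_s"],s["ft_force"],s["wrist_torque"],s["grip_width"],p)
cv2.imwrite("pics/w15.png",robot.camera("wrist")[100:420,160:480,::-1].repeat(2,0)[:600].repeat(2,1))
t=robot.camera("top")[200:280,370:450,::-1]
cv2.imwrite("pics/t15.png",cv2.resize(t,None,fx=7,fy=7,interpolation=cv2.INTER_CUBIC))
E
```

```text
21.4 [-2.155  1.268  7.222] [-0.018 -0.061  0.032] 0.02633522306915514 [ 0.514 -0.243  0.036]
```

View pics/w15.png

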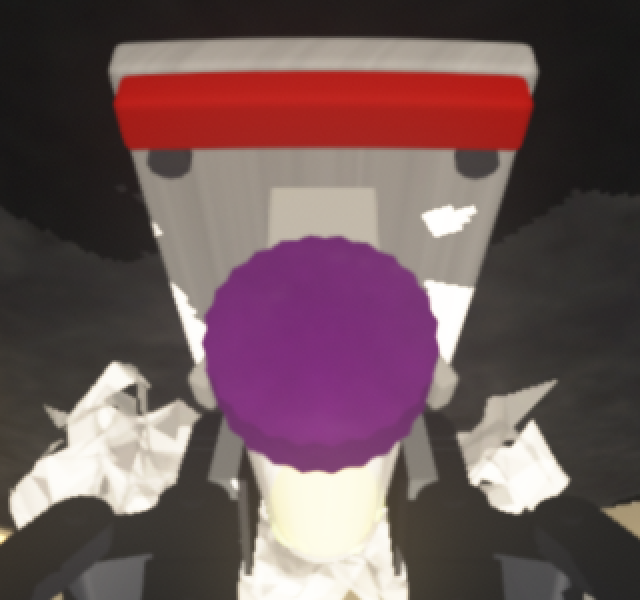

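View pics/t15.png

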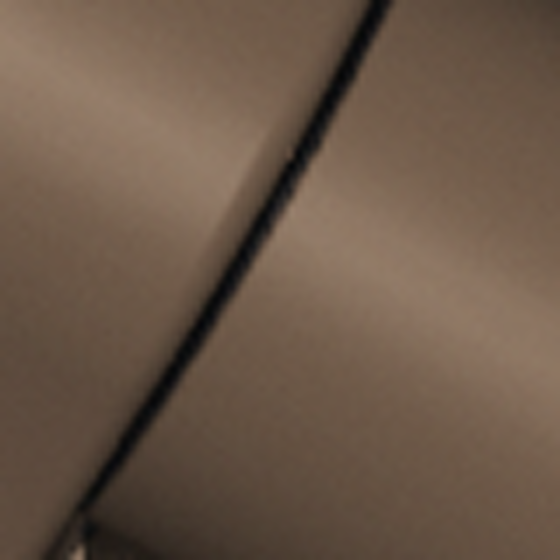

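>>> send_rows --rows "0 0 0 0 0 0 0.3; 0 0 0 0 0 0 0.1; 0 0 0 0 0 0 -0.1; 0 0 0 0 0 0 -0.25; 0 0 0 0 0 0 -0.25"

```text
time_s: 22.12
position: [0.5134, -0.2425, 0.0353]
eef_rot: [0.875, 0.1, 0.427, -0.204]
ft_force: [-0.2, -0.1, -0.6]
grip_width: 0.0531
```

```bash
python3 - <<'E'
from mv2 import *
print(s["time_s"],s["ft_force"],s["grip_width"],p)
cv2.imwrite("pics/w16.png",robot.camera("wrist")[100:400,160:480,::-1].repeat(2,0).repeat(2,1))
E
```

```text
22.125 [-0.179 -0.061 -0.555] 0.053102635038847296 [ 0.513 -0.243  0.035]
```

View pics/w16.png

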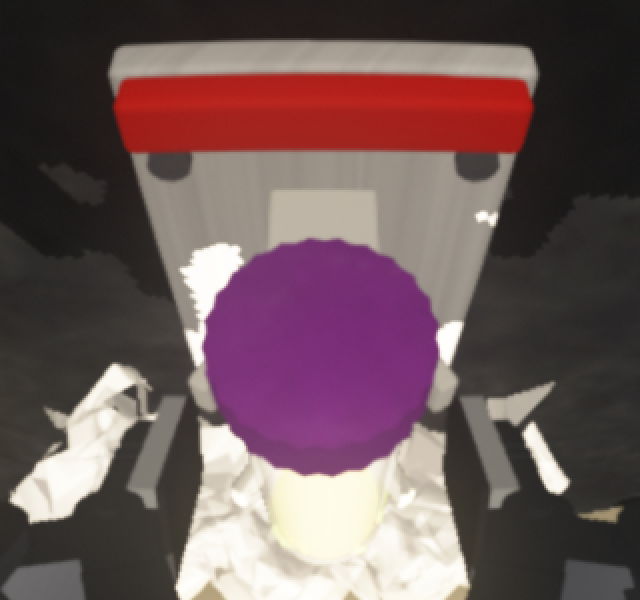

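Released, the tube lies between the cheeks unmoved. Retreat straight back along the tool axis.

>>> send_rows --rows "0 0 0 -0.04 0 0 -0.25; 0 0 0 -0.1 0 0 -0.25; 0 0 0 -0.17 0 0 -0.25; 0 0 0 -0.24 0 0 -0.25; 0 0 0 -0.24 0 0 -0.25"

```text
time_s: 22.8
position: [0.4595, -0.2159, 0.1128]
eef_rot: [0.875, 0.099, 0.427, -0.204]
ft_force: [-1.1, -0.7, -0.3]
grip_width: 0.0532
```

```bash
python3 - <<'E'
from mv2 import *
print(s["time_s"],s["ft_force"],s["grip_width"],p,q0)
qU=q0+np.array([0,-.25,0,0,0,0]); qV=qU+np.array([-.7,0,0,0,0,0])
qs=densify([q0,qU,qV]); print(len(qs)); chain(qs,-.25,p,R)
cv2.imwrite("pics/w17.png",robot.camera("wrist")[:,:,::-1])
E
```

```text
22.8 [-1.087 -0.7   -0.251] 0.05320404913948257 [ 0.459 -0.216  0.113] [-0.533  0.465  2.582  3.057  0.569  1.584]
11
-0.003 -0.06 -0.004 -0.066 -0.003 0.104 -0.25; -0.005 -0.12 -0.007 -0.141 -0.005 0.2 -0.25; -0.008 -0.166 -0.01 -0.205 -0.006 0.271 -0.25; 0.036 -0.166 -0.053 -0.208 -0.131 0.268 -0.25; 0.079 -0.165 -0.097 -0.217 -0.255 0.256 -0.25
0.037 0.001 -0.048 -0.002 -0.123 -0.004 -0.25; 0.072 0.002 -0.093 -0.011 -0.239 -0.014 -0.25; 0.109 0.003 -0.142 -0.03 -0.361 -0.032 -0.25; 0.146 0.004 -0.189 -0.057 -0.477 -0.055 -0.25; 0.182 0.005 -0.236 -0.092 -0.588 -0.084 -0.25
0.028 0.001 -0.037 0 -0.094 -0.002 -0.25
```

View pics/w17.png

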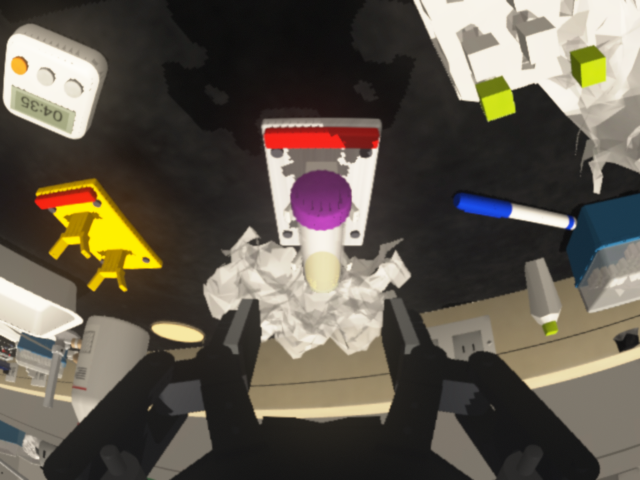

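>>> send_rows --rows "-0.003 -0.06 -0.004 -0.066 -0.003 0.104 -0.25; -0.005 -0.12 -0.007 -0.141 -0.005 0.2 -0.25; -0.008 -0.166 -0.01 -0.205 -0.006 0.271 -0.25; 0.036 -0.166 -0.053 -0.208 -0.131 0.268 -0.25; 0.079 -0.165 -0.097 -0.217 -0.255 0.256 -0.25"

```text
time_s: 23.48
position: [0.4399, -0.3212, 0.2427]
eef_rot: [0.897, 0.094, 0.309, -0.303]
ft_force: [-0.0, -0.1, -0.2]
grip_width: 0.0532
```

>>> send_rows --rows "0.037 0.001 -0.048 -0.002 -0.123 -0.004 -0.25; 0.072 0.002 -0.093 -0.011 -0.239 -0.014 -0.25; 0.109 0.003 -0.142 -0.03 -0.361 -0.032 -0.25; 0.146 0.004 -0.189 -0.057 -0.477 -0.055 -0.25; 0.182 0.005 -0.236 -0.092 -0.588 -0.084 -0.25"

```text
time_s: 24.1
position: [0.2577, -0.4796, 0.2422]
eef_rot: [0.807, 0.16, 0.28, -0.495]
ft_force: [1.1, 0.1, -0.3]
grip_width: 0.0531
```

>>> send_rows --rows "0 0 0 0 0 0 -0.25; 0 0 0 0 0 0 -0.25"

```text
time_s: 24.35
position: [0.2591, -0.4783, 0.2423]
eef_rot: [0.807, 0.16, 0.281, -0.494]
ft_force: [0.9, -0.2, 0.5]
grip_width: 0.0531
```

```bash
python3 - <<'E'
from mv2 import *
print(s["time_s"],s["ft_force"],p)
t=robot.camera("top")[:,:,::-1];c=robot.camera("scene")[:,:,::-1]
cv2.imwrite("pics/t18.png",t);cv2.imwrite("pics/s18.png",c)
a=cv2.resize(t[190:290,370:470],None,fx=4,fy=4,interpolation=cv2.INTER_CUBIC);b=cv2.resize(c[265:365,365:465],None,fx=4,fy=4,interpolation=cv2.INTER_CUBIC)
cv2.imwrite("pics/ts18.png",np.hstack([a,b]))
E
```

```text
24.35 [ 0.92  -0.198  0.541] [ 0.259 -0.478  0.242]
```

View pics/ts18.png

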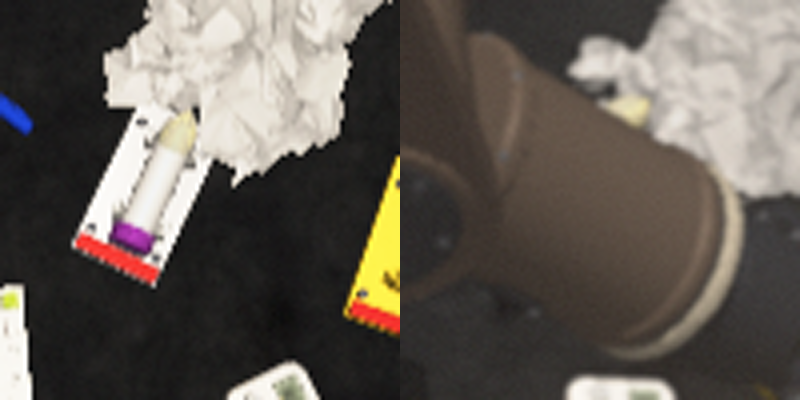

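View pics/s18.png

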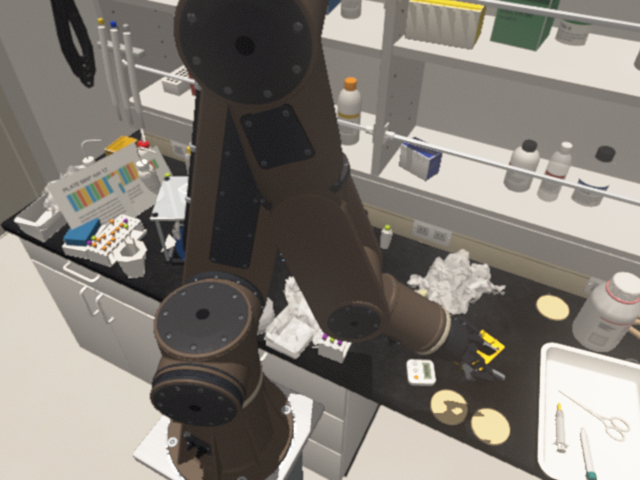

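View pics/t18.png

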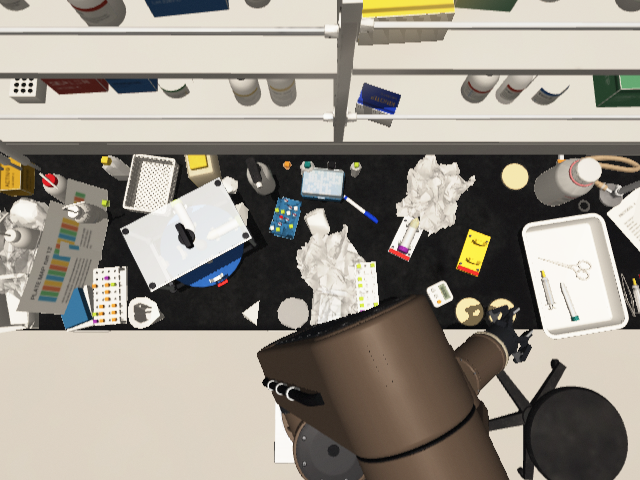

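```bash
python3 - <<'E'
import cv2
t=cv2.imread("pics/t18.png")
cv2.imwrite('pics/t18c.png',cv2.resize(t[165:315,100:280],None,fx=4.4,fy=4,interpolation=cv2.INTER_CUBIC))
E
```

```text
(no output)
```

View pics/t18c.png

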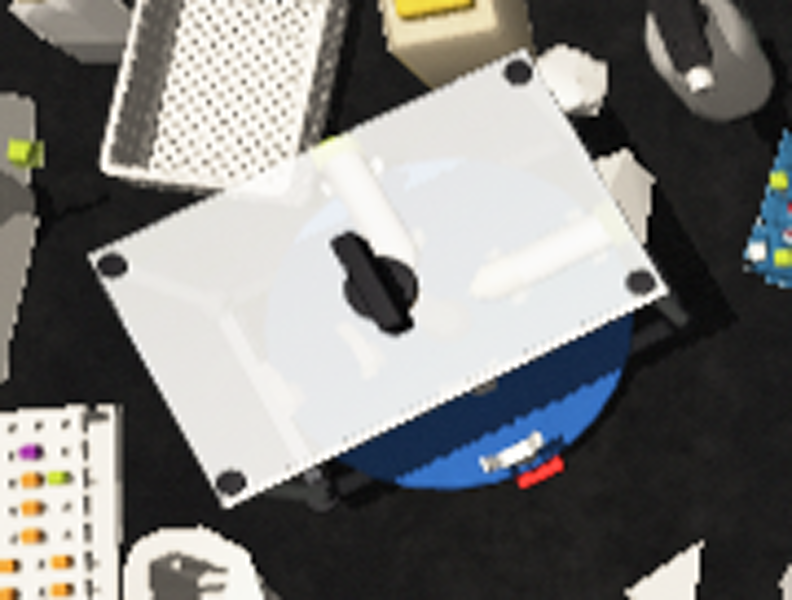

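```bash
python3 -c "
from workcell import robot
print(robot.close_job())"
```

```text
the job is handed in; nothing more can be done
None
```

The job is handed in, at about 24.5 s of the 72 s allowed. I turned the carousel about 94° by the bar knob, so the purple-capped tube faced the red mark. I then took the tube out at a 38° lean from under the cover edge and laid it in the white rest with its cap at the red end.

**Checks that passed**
- **Carousel angle:** after the turn, the bar and tube pointed within about 0.2° of the stand's front direction (−151.1° measured, −151.2° wanted).
- **Tube in the rest:** the last top picture shows it lying straight in the rest with its cap at the red bar. It did not shift when released.
- **Other things on the bench:** both lime-capped tubes are in their pockets, and the timer and marker pen are where they were.
- **Forces:** the highest wrist force I read was about 22 N, while setting the tube on its saddles. I saw no contact with the stand or cover.

**Checks that disagreed or could not be made**
- **Wrist camera:** it was off sideways by about 1–2 mm. I centred the grasp and the placing by the fingers in the picture instead.
- **Carousel position:** the three cameras differed by up to about 4 mm.
- **Final scene view:** the arm blocked this camera's view of the rest at the end, so the last check of the tube rests on the top camera and the earlier wrist pictures.

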